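# Unlock a grinder's burr carrier with a pin spanner and lift it out for cleaning

### The job

The coffee grinder on the bench is due for cleaning: take the pin spanner, put both its pins fully into the two holes of the lock ring on top of the grinder, and with it turn the ring anticlockwise (seen from above) until its inner tabs no longer cover the three lugs of the burr carrier. Lay the spanner flat back on the bench top, then lift the burr carrier out by its knob and set it down gently, knob up, flat on the floor of the steel parts tray. Leave the ring unlocked and everything else on the bench where it is.

Things in the scene. Friction and masses are not known exactly. Their poses are not given: they have to be found in the camera images.
- pin_spanner: face pin spanner lying level on the bench, pins down, 182 mm long, 115 mm wide, about 0.32 kg. Origin on its underside below the grip; x runs along the grip towards the head, z up. Grip: straight black bar, x from -60 to +36 mm, 20 mm wide (y), 24 mm high from the underside; take it across the 20 mm. Head: flat dark steel half-ring (z 11 to 18 mm), balance point 30 to 45 mm from the origin
- spanner_pin_a (a point): tip of one pin of the spanner: 112 mm ahead of the spanner's origin, 49.5 mm to its +y side, level with its underside. Pins are round, 8 mm thick, tips tapered to 5 mm, and stand 11 mm down from the head's flat underside. The half-ring joins both pins on the grip side at radius 41 to 58 mm round the point midway between them; it is open on the far side
- spanner_pin_b (a point): tip of the other pin: 112 mm ahead of the spanner's origin, 49.5 mm to its -y side (99 mm from pin a)
- grinder: coffee grinder without its hopper, fixed to the bench: grey body 150 x 136 mm, 120 mm high, chute at its front (-x side, up to 110 mm from the axis and 95 mm high), on top a round aluminium chamber 124 mm across up to z = 160 mm. Origin on the bench below the chamber's upright axis, z up
- ring_centre (a point): centre of the lock ring's top face, on the upright turning axis, 174 mm above the bench. Its frame turns with the ring; the two spanner holes lie on its y axis. Steel ring, 120 mm across, 14 mm thick; three tabs in its bore, each 50 degrees wide, reach in over the carrier's three lugs while it is locked
- ring_hole_a (a point): middle of the mouth of one spanner hole, at y = +49.5 mm from ring_centre in the ring's top face: 11 mm wide, chamfered to 13 mm at the mouth, straight through the 14 mm ring
- ring_hole_b (a point): middle of the mouth of the other spanner hole, at y = -49.5 mm, alike. Either pin fits either hole, so the grip may lie along the ring's -x or +x; the head lies flat on the ring when the pins are fully in
- lock_ring (a joint): angle of the lock ring in rad, growing anticlockwise seen from above: 0 = locked, 1.15 = stop. Starts between 0 and 0.25; at 0 the ring's frame is turned 5 degrees clockwise from the grinder's. Tabs are clear of the lugs from 0.85 on, middle of the gap 1.05. Stiff: takes about 0.9 N m and stays where it is left
- burr_carrier: upper burr carrier, round, 69 mm high, about 0.4 kg, sunk in the middle of the chamber. Origin at the centre of its underside, z up. Skirt 58 mm across (z 0 to 14), three lugs 74 mm across (z 14 to 20), knob 32 mm across (z 41 to 69), taken from above. Seated: origin 139 mm above the bench, knob top 34 mm above the ring; lift straight up at least 40 mm to clear the ring
- parts_tray: shallow rectangular steel tray fixed to the bench, 190 mm (its x) by 140 mm (its y), 20 mm high, walls 3 mm. Origin at the centre of its underside; inner floor at z = 3 mm
- tape_brown: roll of brown packing tape lying flat, 112 mm across, 48 mm high; leave alone
- weight_500: larger pale brass calibration weight, 39 mm across, 62 mm high; leave alone
- weight_200: smaller pale brass calibration weight, 29 mm across, 46 mm high; leave alone
- sample_jar: dark jar with a black lid, 66 mm across, 104 mm high; leave alone
- bench_brush: hand brush with a wooden back, 254 mm long, 44 mm high; leave alone

How it is judged:
On the way, in this order (a step that is already met when the one before it is completed fails the run):
1. both pins of the spanner are at least 6 mm deep in the two holes of the ring, which is still locked (((horizontal distance between spanner_pin_a and ring_hole_a below 0.004 m and horizontal distance between spanner_pin_b and ring_hole_b below 0.004 m) or (horizontal distance between spanner_pin_a and ring_hole_b below 0.004 m and horizontal distance between spanner_pin_b and ring_hole_a below 0.004 m)) and z of each of spanner_pin_a, spanner_pin_b in the frame of ring_centre below -0.006 m and value of joint lock_ring below 0.5 rad), for 0.2 s.
2. the ring is turned anticlockwise past 0.85 rad with both pins still in its holes (((horizontal distance between spanner_pin_a and ring_hole_a below 0.004 m and horizontal distance between spanner_pin_b and ring_hole_b below 0.004 m) or (horizontal distance between spanner_pin_a and ring_hole_b below 0.004 m and horizontal distance between spanner_pin_b and ring_hole_a below 0.004 m)) and z of each of spanner_pin_a, spanner_pin_b in the frame of ring_centre below -0.006 m and value of joint lock_ring above 0.85 rad), for 0.1 s.
3. the spanner lies flat on the bench top, let go (height (world z) of pin_spanner between -0.003 and 0.0025 m and angle between pin_spanner's own z axis and vertical below 0.05 rad and linear speed of pin_spanner below 0.02 m/s and contact force between the fingers and pin_spanner below 0.2 N), for 0.2 s.
4. the burr carrier is lifted clear above the ring (z of burr_carrier in the frame of grinder above 0.178 m), for 0.1 s.
At the end, for the whole second after the job is handed in: the ring is past 0.85 rad; the spanner lies at rest flat on the bench top (underside within 2.5 mm of it, tilt under 0.05 rad); the burr carrier rests knob up (tilt under 0.06 rad) on the floor of the tray (underside less than 6 mm above the tray's), wholly inside its walls; both are let go (all of step 3 and value of joint lock_ring above 0.85 rad and x of burr_carrier in the frame of parts_tray between -0.058 and 0.058 m and y of burr_carrier in the frame of parts_tray between -0.035 and 0.035 m and z of burr_carrier in the frame of parts_tray below 0.006 m and angle between burr_carrier's own z axis and vertical below 0.06 rad and linear speed of burr_carrier below 0.02 m/s and contact force between the fingers and burr_carrier below 0.2 N); the robot touches nothing.
It fails at once if the tape roll, a weight, the jar or the brush is moved by more than 30 mm (distance of any of tape_brown, weight_500, weight_200, sample_jar, bench_brush from where it was at the start of the episode above 0.03 m).
It fails at once if the spanner or the burr carrier is dropped: out of the fingers and faster than 0.4 m/s (a fall of about 8 mm) ((contact force between the fingers and pin_spanner below 0.2 N and linear speed of pin_spanner above 0.4 m/s) or (contact force between the fingers and burr_carrier below 0.2 N and linear speed of burr_carrier above 0.4 m/s)).
It also fails if it takes over 72 s, if anything falls off the work surface, if the arm or the gripper's body presses on something with over 40 N, if the wrist force passes 120 N, or if a joint passes its speed limit or range.

### The arm

A 6-joint arm with a two-finger parallel gripper is mounted at the origin on a cart in front of the work surface, level with it; the furniture and walls round the work are solid. World frame = base frame: x ahead of the robot, y to its left, z up, the work surface at z = 0. Lengths are in m, angles in rad, forces in N, time in s.
With the tool pointing down it reaches from about 0.3 to 0.775 m from the base axis. Payload 14.6 kg.
Tool frame: the origin (TCP) lies on the centre line of the jaws, within the pads' length; the fingertips stand ctrl.tcp_to_tips ahead of it and the grasp point (between the pads) lies 2 mm behind it (ctrl.tcp_to_tips is the distance from the TCP to the fingertips, in m); z points along the fingers, y is the line along which they close (so a half turn about z gives the same grasp; the last joint's range is limited). The gripper opens to 94 mm and grips with 3 to 60 N. Pads are 16 mm wide; open, the fingers measure 119 mm over their backs; the gripper's body (75 mm by 177 mm) begins 78 mm behind the grasp point.
Start: joints at [-1.168, 0.3, 1.521, -0, 1.321, -0.067], TCP at [0.249, -0.49, 0.183] pointing down, gripper open.
Joint ranges: [-3.03, 3.03], [-0.79, 2.21], [0.23, 2.52], [-1.04, 4.18], [0, 3.07], [-2.55, 2.55]. Speed limits (rad/s): [2.22, 2.22, 2.57, 3.14, 3.14, 3.14].

### API

Orientations are given as [roll, pitch, yaw] about the fixed x, y, z axes, in that order (R = Rz(yaw) Ry(pitch) Rx(roll)).
In Python, from station import telemetry, viewer, hand_in, ctrl gives the robot as it stands.
- The arm moves only by the tool step_arm, never from a script. Its argument "plan" is a list of rows, each an object of numbers: "dx", "dy", "dz": the shift along the tool's x, y, z scaled (see below); "rx", "ry", "rz": the turn, a rotation vector about the tool's x, y, z scaled (see below); "claw": the closure, from 0 (fully open) to 1 (shut). In form: [{"dx": .., "dy": .., "dz": .., "rx": .., "ry": .., "rz": .., "claw": ..}, ...]. A call has 1 to 10 rows; each row shifts and turns the commanded pose from where the row before left it, along the tool's axes as they then stand; what a row does not reach is not made up. The controller multiplies each number of a shift by 0.1 m and each number of a turn by 90 degrees. A row lasts 1/10 s, in which the tool goes at most 50 mm and 8.59 degrees, less where a joint would pass 70% of its speed; a pose out of reach is approached as far as the arm can. A call with a number of a shift or a turn outside -1 to 1 is refused whole. A call with a gripper value outside its range is refused whole. The fingers move at their own pace and stop on an object; "grip_force" is the grip in N (left out, the last holds). Time passes only in rows, so rows that do not move let the fingers close. It gives the time, the measured TCP pose, the force, the opening and the grip force at its end, in the units of the state.
- telemetry.get_obs(): the state, without advancing time (a new reading comes with each control period).
- viewer.camera(name): name is "scene" or "side" or "wrist"; returns a dict with "img" (420x560x3 uint8, red, green, blue), "z_map" (420x560 float32, m along the optical axis (not along the pixel's ray), 0 where there is no reading), "fx", "fy", "cx", "cy" (pixels), "R" (3x3) and "t" (3): a world point X has camera coordinates R X + t; the wrist camera has in their place "tool_from_camera" (4x4, takes a point from camera to tool coordinates, whose origin is the TCP and whose axes are the flange's). Camera axes: x right, y down, z forward; pixel columns grow to the right and rows downward; lengths in m; the calibration is good to about 2 mm. The wrist camera is an equidistant fisheye: a pixel r from the principal point sees the ray r / f radians off the axis. A picture is of the moment at which its call begins: read the wrist's pose just before it.
- hand_in(): hands the job in; it is judged then, once.
Trained networks look in a picture, given as the dict that the camera call returned (one of the last four; its "shot" number tells which), for a name from the list of things; names that differ only in an ending like _2 or _b are one class to them, and where a whole thing is asked for, a point or a joint stands for the part that bears it (a point fixed in the world has none). Each returns a list of dicts, best first, with "score" (0 to 1); they miss things now and then, are a little off and sometimes report something else, mostly with a low value. They report only what shows in the picture. A call takes as long as a camera call.
- viewer.recognise(target, picture): "rect" ([left, top, right, bottom] in pixels, round what is visible of it).
The state is a dict: "time_s": time; "qpos": joint angles; "joint_vel": joint speeds; "tau": joint torques, N m; "ee_pos": TCP position; "eef_rot": TCP orientation; "force": force on the tool from outside, world axes, zero at the start; "moment": the same for the moment, N m; "grip_width": finger opening in m; "grip_force": force on a finger pad.
Only numpy, scipy, OpenCV 4.12 (cv2) and the standard library are available. Lean on these libraries where they do the work, as an engineer would, in place of code of your own. Each camera call takes 0.05 s, during which the arm holds its last target. There are 200 camera calls.

## Working session

There is one attempt and no reset: what is moved stays moved. The work goes in short steps, Python scripts to look and compute and a tool call to move; the robot and the scene stay as the last step left them, time stands still between calls to the robot, and variables do not carry over. Pictures are saved under pics/ and viewed, at most 10 in all, crops included, and the job is handed in when it is done.

Besides the shell and the picture viewer there is one more tool, called after "Request:" by a JSON object that holds its "fn" and its "kwargs". step_arm: Moves the arm, as the interface text tells. Shifts and turns lie within -1 to 1; 1 stands for 0.1 m of shift or 90 degrees of turn. Its arguments: {"type":"object","properties":{"plan":{"type":"array"},"grip_force":{"type":"number"}},"required":["plan"]}

```bash
mkdir -p pics; ls; cat > h.py <<'E'
import numpy as np, cv2
from station import telemetry, viewer, hand_in, ctrl
def cloud(p):
    z=p["z_map"]; v,u=np.mgrid[:z.shape[0],:z.shape[1]]
    C=np.stack([(u-p["cx"])/p["fx"]*z,(v-p["cy"])/p["fy"]*z,z],-1)
    W=(C-p["t"])@np.array(p["R"]); W[z==0]=np.nan
    return W
def save(p,n): cv2.imwrite(f"pics/{n}.png",p["img"][:,:,::-1])
E
python3 - <<'E'
from h import *
o=telemetry.get_obs(); print({k:np.round(v,3) for k,v in o.items()}, ctrl.tcp_to_tips)
for c in ["scene","side"]:
    p=viewer.camera(c); save(p,c); W=cloud(p); np.savez(f"{c}.npz",W=W,img=p["img"])
    print(c,"cam pos",-np.array(p["R"]).T@p["t"])
    for n in ["pin_spanner","grinder","ring_centre","burr_carrier","parts_tray","tape_brown","weight_500","weight_200","sample_jar","bench_brush"]:
        for r in viewer.recognise(n,p)[:1]:
            l,t,R,b=map(int,r["rect"]); w=W[t:b,l:R].reshape(-1,3)
            print(n,round(r["score"],2),[l,t,R,b],np.round(np.nanmedian(w,0),3))
E
```

```text
pics
{'time_s': np.float64(0.0), 'qpos': array([-1.168,  0.3  ,  1.522,  0.   ,  1.321, -0.067]), 'joint_vel': array([ 0.   , -0.004, -0.001, -0.002, -0.001, -0.001]), 'tau': array([-1.0000e-03, -5.3181e+01, -3.5274e+01,  7.1000e-02,  2.4000e-02,
       -0.0000e+00]), 'ee_pos': array([ 0.249, -0.49 ,  0.183]), 'eef_rot': array([-3.14, -0.  ,  0.47]), 'force': array([ 0.207,  0.069, -0.198]), 'moment': array([-0.003,  0.006, -0.03 ]), 'grip_force': np.float64(0.0), 'grip_width': np.float64(0.094)} 0.017
scene cam pos [0.03634516 0.8455278  0.94684891]
pin_spanner 0.68 [306, 211, 372, 255] [0.461 0.065 0.001]
grinder 0.71 [190, 193, 277, 289] [0.59  0.323 0.089]
ring_centre 0.89 [204, 191, 258, 235] [0.604 0.307 0.171]
burr_carrier 0.59 [220, 199, 247, 227] [0.596 0.31  0.169]
parts_tray 0.69 [331, 153, 415, 212] [ 0.522 -0.161  0.002]
tape_brown 0.57 [168, 326, 229, 384] [0.49  0.543 0.028]
weight_500 0.71 [298, 174, 314, 196] [0.622 0.002 0.027]
weight_200 0.71 [298, 174, 314, 196] [0.622 0.002 0.027]
sample_jar 0.75 [209, 169, 233, 199] [0.758 0.187 0.101]
bench_brush 0.83 [270, 134, 332, 183] [ 0.691 -0.089  0.035]
side cam pos [ 0.41314087 -0.78265171  0.97625046]
pin_spanner 0.65 [232, 240, 271, 292] [0.453 0.11  0.001]
grinder 0.6 [253, 173, 315, 233] [0.584 0.264 0.1  ]
ring_centre 0.93 [272, 170, 306, 193] [0.607 0.297 0.172]
burr_carrier 0.66 [278, 168, 292, 183] [0.6   0.305 0.183]
parts_tray 0.78 [236, 308, 321, 364] [ 0.494 -0.15   0.003]
tape_brown 0.76 [230, 168, 261, 195] [0.481 0.513 0.027]
weight_500 0.68 [308, 271, 320, 294] [ 0.622 -0.019  0.034]
weight_200 0.68 [308, 271, 320, 294] [ 0.622 -0.019  0.034]
sample_jar 0.69 [330, 265, 365, 342] [ 0.692 -0.112  0.003]
bench_brush 0.78 [331, 267, 365, 342] [ 0.693 -0.115  0.003]
```

```bash
python3 - <<'E'
from h import *
a=np.load("scene.npz"); im=a["img"][125:395,160:420,::-1]
cv2.imwrite("pics/s2.png",cv2.resize(im,None,fx=2.2,fy=2.2,interpolation=cv2.INTER_CUBIC))
# merged top-down height/colour maps
S=1000
out=np.zeros((520,560,3),np.uint8); H=np.full((520,560),-1.)
for c in ["scene","side"]:
    a=np.load(c+".npz");W=a["W"].reshape(-1,3);I=a["img"].reshape(-1,3)
    for w,i in zip(W,I):
        if np.isnan(w[0]) or w[2]>.25: continue
        r=int((0.80-w[0])*1000); q=int((0.43-w[1])*850)
        if 1<=r<519 and 1<=q<559 and w[2]>-.02:
            m=H[r-1:r+2,q-1:q+2]<w[2]; H[r-1:r+2,q-1:q+2][m]=w[2]; out[r-1:r+2,q-1:q+2][m]=i[::-1]
cv2.imwrite("pics/top.png",out)
# tape etc spanner points
a=np.load("scene.npz");W=a["W"]
for c in ["scene","side"]:
    W=np.load(c+".npz")["W"].reshape(-1,3)
    m=(W[:,2]>.007)&(W[:,2]<.035)&(abs(W[:,0]-.46)<.13)&(abs(W[:,1]-.09)<.13)
    P=W[m]; g=P[P[:,2]>.0195]; print(c,m.sum(),P.min(0),P.max(0),"grip",len(g),g.mean(0),np.linalg.svd(g[:,:2]-g[:,:2].mean(0))[2][0],g.min(0),g.max(0))
    m=(W[:,2]>.166)&(W[:,2]<.180)&(abs(W[:,0]-.6)<.12)&(abs(W[:,1]-.31)<.12)
    P=W[m]; print("ring",m.sum(),P.min(0),P.max(0)); 
    m=(W[:,2]>.200)&(W[:,2]<.213)&(abs(W[:,0]-.6)<.12)&(abs(W[:,1]-.31)<.12)
    P=W[m]; print("knob",m.sum(),P.mean(0)); 
E
```

```text
scene 743 [ 0.39056048 -0.00343246  0.00703284] [0.58941274 0.20776906 0.02894131] grip 347 [0.46558612 0.10721756 0.02275918] [0.1771384  0.98418595] [ 0.39193701 -0.00324156  0.01950251] [0.49820374 0.17976518 0.02894131]
ring 1195 [0.53942942 0.24810815 0.16601407] [0.66192539 0.3676876  0.17981207]
knob 148 [0.59801964 0.31058929 0.20697281]
side 490 [ 0.38705241 -0.03122218  0.00716145] [0.56975114 0.17539958 0.0285934 ] grip 208 [0.46328931 0.0993503  0.02299778] [-0.1792843  -0.98379731] [ 0.39122154 -0.00796721  0.01951762] [0.49809672 0.17539958 0.0285934 ]
ring 465 [0.5382553  0.24157553 0.16605999] [0.65893025 0.36437282 0.17957608]
knob 59 [0.59742331 0.30068853 0.20665806]
```

View pics/s2.png

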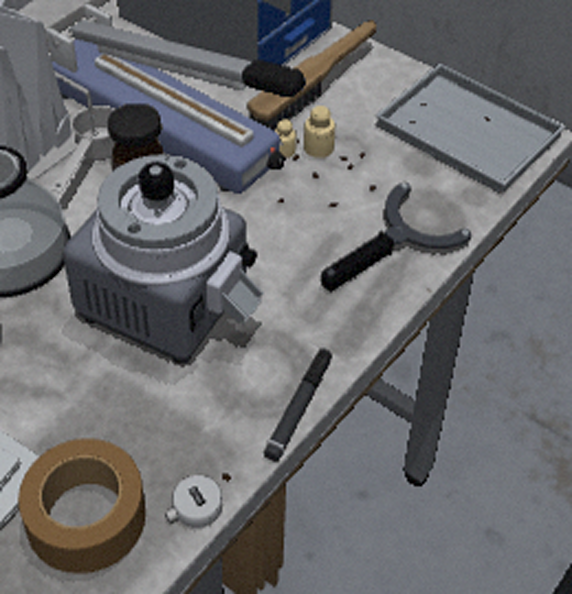

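View pics/top.png

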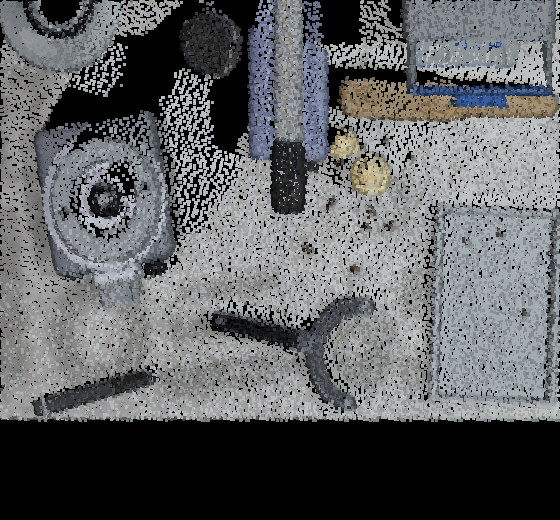

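```bash
python3 - <<'E'
from h import *
for c in ["scene","side"]:
    a=np.load(c+".npz");W=a["W"].reshape(-1,3);
    m=(W[:,2]>.018)&(W[:,2]<.035)&(abs(W[:,0]-.47)<.03)&(W[:,1]>.07)&(W[:,1]<.19)
    r=cv2.minAreaRect(W[m][:,:2].astype(np.float32)*1000); print(c,m.sum(),r)
    m=(W[:,2]>.008)&(W[:,2]<.023)&(abs(W[:,0]-.46)<.075)&(W[:,1]>-.03)&(W[:,1]<.075)
    from scipy.optimize import least_squares
    P=W[m][:,:2]; f=least_squares(lambda q:np.hypot(P[:,0]-q[0],P[:,1]-q[1])-.0495,[.44,.0],loss="soft_l1",f_scale=.005); print("head centre",f.x)
    m=(W[:,2]>.169)&(W[:,2]<.179)&(abs(W[:,0]-.6)<.12)&(abs(W[:,1]-.31)<.12)
    P=W[m]; print("ring ext",np.percentile(P,[1,99],axis=0).round(4), cv2.minEnclosingCircle(P[:,:2].astype(np.float32)*1000))
p=viewer.camera("scene"); im=p["img"]
for u,v in [(241.8,199.1),(220.5,228.6)]:
    d=np.array(p["R"]).T@np.array([(u-p["cx"])/p["fx"],(v-p["cy"])/p["fy"],1]); o=-np.array(p["R"]).T@p["t"]
    print("hole",o+d*(.174-o[2])/d[2])
# tray
a=np.load("scene.npz")["W"].reshape(-1,3);m=(a[:,2]>.013)&(a[:,2]<.026)&(abs(a[:,0]-.5)<.12)&(a[:,1]<-.06)&(a[:,1]>-.28)
print("tray",m.sum(),cv2.minAreaRect(a[m][:,:2].astype(np.float32)*1000), np.percentile(a[m],[2,98],axis=0))
a=np.load("scene.npz")["W"].reshape(-1,3);m=(a[:,0]<.75)&(a[:,1]>-.2)&(a[:,1]<.23)&(a[:,2]>.06);P=a[m]; print(np.percentile(P,[1,99],axis=0))
E
```

```text
scene 268 ((469.7617492675781, 125.50599670410156), (110.27754974365234, 25.168033599853516), 75.83845520019531)
head centre [0.44549152 0.01467777]
ring ext [[0.5425 0.2508 0.1692]
 [0.6586 0.3664 0.1777]] ((601.4281005859375, 309.05902099609375), 62.132808685302734)
side 159 ((467.12841796875, 122.21762084960938), (105.82032775878906, 20.394086837768555), 78.0850601196289)
head centre [0.44351669 0.00878227]
ring ext [[0.5404 0.2448 0.1692]
 [0.6554 0.3603 0.1778]] ((597.4913940429688, 302.77349853515625), 62.834075927734375)
hole [0.61395134 0.25898906 0.174     ]
hole [0.58807434 0.35549893 0.174     ]
tray 478 ((496.0901794433594, -152.66177368164062), (151.15248107910156, 196.87576293945312), 88.26809692382812) [[ 0.39791328 -0.2267869   0.01316977]
 [ 0.59327181 -0.07714946  0.02319183]]
[[-0.03083109 -0.12346413  0.06594488]
 [ 0.7355201   0.15248549  0.64029603]]
```

```bash
cat >> h.py <<'E'
def pose():
    o=telemetry.get_obs(); from scipy.spatial.transform import Rotation as R
    return np.array(o["ee_pos"]),R.from_euler("xyz",o["eef_rot"]).as_matrix(),o
def rows(x,y,z,yaw,n,arc=None):
    """n rows to target (tool down, yaw rad); arc=centre: circle about it"""
    import json
    p,M,o=pose(); y0=np.arctan2(M[1,0],M[0,0]); d=(yaw-y0+np.pi)%(2*np.pi)-np.pi; t=np.array([x,y,z]); out=[]
    T=lambda a:np.array([[np.cos(a),np.sin(a),0],[np.sin(a),-np.cos(a),0],[0,0,-1]])
    for i in range(n):
        s=(t-p)/n; s=T(y0+d*i/n).T@s/.1
        out.append({"dx":round(s[0],3),"dy":round(s[1],3),"dz":round(s[2],3),"rz":round(-d/n/(np.pi/2),4)})
    print("at",p.round(4),np.round(o["eef_rot"],3),"F",np.round(o["force"],1),"w",round(float(o["grip_width"]),4),"t",round(float(o["time_s"]),2))
    for r in out: print(json.dumps(r))
E
python3 -c "
from h import *
rows(.466,.103,.2,1.36,14)"
```

```text
at [ 0.249  -0.4904  0.1833] [3.142 0.    0.47 ] F [ 0.2 -0.7 -0.3] w 0.0939 t 1.15
{"dx": 0.33, "dy": -0.308, "dz": -0.012, "rz": -0.0405}
{"dx": 0.349, "dy": -0.286, "dz": -0.012, "rz": -0.0405}
{"dx": 0.366, "dy": -0.263, "dz": -0.012, "rz": -0.0405}
{"dx": 0.382, "dy": -0.24, "dz": -0.012, "rz": -0.0405}
{"dx": 0.397, "dy": -0.215, "dz": -0.012, "rz": -0.0405}
{"dx": 0.41, "dy": -0.189, "dz": -0.012, "rz": -0.0405}
{"dx": 0.421, "dy": -0.163, "dz": -0.012, "rz": -0.0405}
{"dx": 0.43, "dy": -0.136, "dz": -0.012, "rz": -0.0405}
{"dx": 0.438, "dy": -0.108, "dz": -0.012, "rz": -0.0405}
{"dx": 0.444, "dy": -0.08, "dz": -0.012, "rz": -0.0405}
{"dx": 0.448, "dy": -0.052, "dz": -0.012, "rz": -0.0405}
{"dx": 0.451, "dy": -0.023, "dz": -0.012, "rz": -0.0405}
{"dx": 0.451, "dy": 0.006, "dz": -0.012, "rz": -0.0405}
{"dx": 0.45, "dy": 0.034, "dz": -0.012, "rz": -0.0405}
```

Request:
{"fn": "step_arm", "kwargs": {"plan": [{"dx": 0.33, "dy": -0.31, "dz": -0.01, "rz": -0.04, "claw": 0}, {"dx": 0.35, "dy": -0.29, "dz": -0.01, "rz": -0.04, "claw": 0}, {"dx": 0.37, "dy": -0.26, "dz": -0.01, "rz": -0.04, "claw": 0}, {"dx": 0.38, "dy": -0.24, "dz": -0.01, "rz": -0.04, "claw": 0}, {"dx": 0.4, "dy": -0.21, "dz": -0.01, "rz": -0.04, "claw": 0}, {"dx": 0.41, "dy": -0.19, "dz": -0.01, "rz": -0.04, "claw": 0}, {"dx": 0.42, "dy": -0.16, "dz": -0.01, "rz": -0.04, "claw": 0}, {"dx": 0.43, "dy": -0.14, "dz": -0.01, "rz": -0.04, "claw": 0}, {"dx": 0.44, "dy": -0.11, "dz": -0.01, "rz": -0.04, "claw": 0}, {"dx": 0.44, "dy": -0.08, "dz": -0.01, "rz": -0.04, "claw": 0}]}}

```text
$.plan[0]: bad value
```

```bash
python3 -c "
from h import *
rows(.455,.103,.2,1.36,5)"
```

```text
at [ 0.249  -0.4904  0.1833] [3.142 0.    0.47 ] F [ 0.2 -0.7 -0.3] w 0.0939 t 1.15
{"dx": 0.905, "dy": -0.872, "dz": -0.033, "rz": -0.1133}
{"dx": 1.045, "dy": -0.698, "dz": -0.033, "rz": -0.1133}
{"dx": 1.152, "dy": -0.502, "dz": -0.033, "rz": -0.1133}
{"dx": 1.222, "dy": -0.29, "dz": -0.033, "rz": -0.1133}
{"dx": 1.254, "dy": -0.069, "dz": -0.033, "rz": -0.1133}
```

Request:
{"fn": "step_arm", "kwargs": {"plan": [{"dx": 0.33, "dy": -0.31, "dz": -0.01, "rx": 0, "ry": 0, "rz": -0.04, "claw": 0}, {"dx": 0.35, "dy": -0.29, "dz": -0.01, "rx": 0, "ry": 0, "rz": -0.04, "claw": 0}, {"dx": 0.37, "dy": -0.26, "dz": -0.01, "rx": 0, "ry": 0, "rz": -0.04, "claw": 0}, {"dx": 0.38, "dy": -0.24, "dz": -0.01, "rx": 0, "ry": 0, "rz": -0.04, "claw": 0}, {"dx": 0.4, "dy": -0.21, "dz": -0.01, "rx": 0, "ry": 0, "rz": -0.04, "claw": 0}, {"dx": 0.41, "dy": -0.19, "dz": -0.01, "rx": 0, "ry": 0, "rz": -0.04, "claw": 0}, {"dx": 0.42, "dy": -0.16, "dz": -0.01, "rx": 0, "ry": 0, "rz": -0.04, "claw": 0}, {"dx": 0.43, "dy": -0.14, "dz": -0.01, "rx": 0, "ry": 0, "rz": -0.04, "claw": 0}, {"dx": 0.44, "dy": -0.11, "dz": -0.01, "rx": 0, "ry": 0, "rz": -0.04, "claw": 0}, {"dx": 0.44, "dy": -0.08, "dz": -0.01, "rx": 0, "ry": 0, "rz": -0.04, "claw": 0}]}}

```text
time_s: 2.15
ee_pos: [0.4058, -0.0651, 0.1936]
eef_rot: [3.141, -0.0, 1.101]
force: [1.1, -0.4, 0.2]
grip_width: 0.0941
grip_force: 0.0
```

```bash
python3 -c "
from h import *
rows(.463,.103,.19,1.36,5)"
```

```text
at [ 0.4058 -0.0651  0.1936] [ 3.141 -0.     1.101] F [ 1.1 -0.4  0.2] w 0.0941 t 2.15
{"dx": 0.351, "dy": -0.05, "dz": 0.007, "rz": -0.033}
{"dx": 0.354, "dy": -0.032, "dz": 0.007, "rz": -0.033}
{"dx": 0.355, "dy": -0.014, "dz": 0.007, "rz": -0.033}
{"dx": 0.355, "dy": 0.005, "dz": 0.007, "rz": -0.033}
{"dx": 0.354, "dy": 0.023, "dz": 0.007, "rz": -0.033}
```

Request:
{"fn": "step_arm", "kwargs": {"plan": [{"dx": 0.35, "dy": -0.05, "dz": 0, "rx": 0, "ry": 0, "rz": -0.033, "claw": 0}, {"dx": 0.35, "dy": -0.03, "dz": 0, "rx": 0, "ry": 0, "rz": -0.033, "claw": 0}, {"dx": 0.35, "dy": -0.01, "dz": 0, "rx": 0, "ry": 0, "rz": -0.033, "claw": 0}, {"dx": 0.35, "dy": 0, "dz": 0, "rx": 0, "ry": 0, "rz": -0.033, "claw": 0}, {"dx": 0.35, "dy": 0.02, "dz": 0, "rx": 0, "ry": 0, "rz": -0.033, "claw": 0}, {"dx": 0, "dy": 0, "dz": 0, "rx": 0, "ry": 0, "rz": 0, "claw": 0}]}}

```text
time_s: 2.75
ee_pos: [0.4627, 0.102, 0.193]
eef_rot: [-3.141, -0.0, 1.362]
force: [-0.7, 0.4, -0.7]
grip_width: 0.0938
grip_force: 0.0
```

```bash
cat >> h.py <<'E'
def wcloud(p,P,M):
    z=p["z_map"]; v,u=np.mgrid[:z.shape[0],:z.shape[1]]
    a,b=(u-p["cx"])/p["fx"],(v-p["cy"])/p["fy"]; th=np.hypot(a,b)+1e-9
    s=np.where(th<1.5,np.tan(np.minimum(th,1.5)),np.nan)/th
    C=np.stack([a*s*z,b*s*z,z],-1); T=np.array(p["tool_from_camera"])
    W=(C@T[:3,:3].T+T[:3,3])@M.T+P; W[z==0]=np.nan
    return W
def wpix(p,P,M,uv,zp):
    """world point on height zp seen at wrist pixel uv"""
    T=np.array(p["tool_from_camera"]); a=np.array([(uv[0]-p["cx"])/p["fx"],(uv[1]-p["cy"])/p["fy"]]); th=np.hypot(*a)
    d=M@(T[:3,:3]@np.r_[a/th*np.sin(th),np.cos(th)]); o=M@T[:3,3]+P
    return o+d*(zp-o[2])/d[2]
def shot(n):
    P,M,o=pose(); p=viewer.camera("wrist"); save(p,n); W=wcloud(p,P,M); np.savez(n+".npz",W=W,P=P,M=M,**{k:p[k] for k in["img","fx","fy","cx","cy","tool_from_camera"]})
    return P,M,p,W
def spanner(W,z0=0,guess=(.466,.123,-1.78),lim=.004):
    """fit outline pose: grip bar top (z24) and half ring top (z18)"""
    from scipy.optimize import least_squares
    V=W.reshape(-1,3); g=np.array(guess)
    c,s=np.cos(g[2]),np.sin(g[2]); X=(V[:,0]-g[0])*c+(V[:,1]-g[1])*s; Y=-(V[:,0]-g[0])*s+(V[:,1]-g[1])*c; Z=V[:,2]-z0
    gm=(abs(Z-.024)<lim)&(abs(Y)<.022)&(X>-.075)&(X<.03); r=np.hypot(X-.112,Y)
    hm=(abs(Z-.018)<lim)&(r>.03)&(r<.07)&(X>.06)&(X<.125)
    G,H=V[gm,:2],V[hm,:2]
    def f(q):
        c,s=np.cos(q[2]),np.sin(q[2]); y=-(G[:,0]-q[0])*s+(G[:,1]-q[1])*c
        return np.r_[y/np.sqrt(len(G)),(np.hypot(H[:,0]-q[0]-.112*c,H[:,1]-q[1]-.112*s)-.0495)/np.sqrt(len(H))]
    q=least_squares(f,g).x
    return q,len(G),len(H),V[gm,2].mean(),V[hm,2].mean(),np.percentile((G-q[:2])@[np.cos(q[2]),np.sin(q[2])],[0.5,99.5])
E
python3 -c "
from h import *
P,M,p,W=shot('w1'); print(P,np.array(p['tool_from_camera']).round(3),p['fx'],p['cx'],p['cy'])
print(spanner(W)); q=spanner(W)[0]; print(spanner(W,guess=q))
rows(.463,.103,.1,1.36,1)"
```

```text
[0.46270739 0.1020101  0.19304288] [[-0.    -0.972 -0.234  0.068]
 [ 1.    -0.     0.    -0.   ]
 [-0.    -0.234  0.972 -0.201]
 [ 0.     0.     0.     1.   ]] 325.19226210127806 275.0641948116827 211.1703336283683
(array([ 0.4666295 ,  0.1195134 , -1.78023112]), 1151, 1659, np.float64(0.022711780006136523), np.float64(0.0169726433209511), array([-0.05738896,  0.02603913]))
(array([ 0.46649912,  0.11887227, -1.78033905]), 1197, 1571, np.float64(0.022715323580015052), np.float64(0.01698292285110312), array([-0.0577855 ,  0.02908132]))
at [0.4623 0.1004 0.193 ] [-3.141  0.     1.36 ] F [-0.2  0.   0.2] w 0.0938 t 2.8
{"dx": 0.027, "dy": 0.002, "dz": 0.93, "rz": -0.0001}
```

View pics/w1.png

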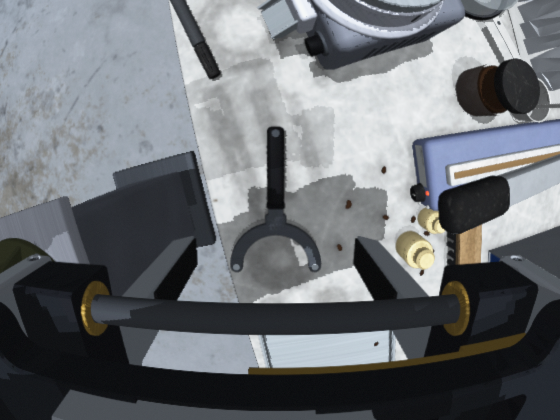

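Request:
{"fn": "step_arm", "kwargs": {"plan": [{"dx": 0.01, "dy": 0, "dz": 0.45, "rx": 0, "ry": 0, "rz": 0, "claw": 0}, {"dx": 0, "dy": 0, "dz": 0.45, "rx": 0, "ry": 0, "rz": 0, "claw": 0}, {"dx": 0, "dy": 0, "dz": 0.45, "rx": 0, "ry": 0, "rz": 0, "claw": 0.3}, {"dx": 0, "dy": 0, "dz": 0.25, "rx": 0, "ry": 0, "rz": 0, "claw": 0.4}, {"dx": 0, "dy": 0, "dz": 0.14, "rx": 0, "ry": 0, "rz": 0, "claw": 0.5}, {"dx": 0, "dy": 0, "dz": 0, "rx": 0, "ry": 0, "rz": 0, "claw": 1}, {"dx": 0, "dy": 0, "dz": 0, "rx": 0, "ry": 0, "rz": 0, "claw": 1}, {"dx": 0, "dy": 0, "dz": 0, "rx": 0, "ry": 0, "rz": 0, "claw": 1}, {"dx": 0, "dy": 0, "dz": 0, "rx": 0, "ry": 0, "rz": 0, "claw": 1}], "grip_force": 50}}

```text
time_s: 3.7
ee_pos: [0.463, 0.1001, 0.0202]
eef_rot: [3.14, -0.001, 1.357]
force: [0.2, -0.3, 0.1]
grip_width: 0.0411
grip_force: 0.0
```

Request:
{"fn": "step_arm", "kwargs": {"plan": [{"dx": 0, "dy": 0, "dz": 0, "rx": 0, "ry": 0, "rz": 0, "claw": 1}, {"dx": 0, "dy": 0, "dz": 0, "rx": 0, "ry": 0, "rz": 0, "claw": 1}, {"dx": 0, "dy": 0, "dz": 0, "rx": 0, "ry": 0, "rz": 0, "claw": 1}, {"dx": 0, "dy": 0, "dz": 0, "rx": 0, "ry": 0, "rz": 0, "claw": 1}]}}

```text
time_s: 4.1
ee_pos: [0.4624, 0.1002, 0.0193]
eef_rot: [3.142, -0.0, 1.357]
force: [0.1, 0.5, 0.6]
grip_width: 0.0093
grip_force: 0.0
```

```bash
python3 -c "
from h import *
P,M,p,W=shot('w2')
for z in (-.001,): print(spanner(W,z,guess=(.4665,.119,-1.78)))
rows(.463,.1,.24,1.36,6)"
```

```text
(array([ 0.46629784,  0.11823462, -1.77407613]), 3998, 160, np.float64(0.02260641530799041), np.float64(0.01706700826643045), array([-0.05985251,  0.02830981]))
at [0.4624 0.1002 0.0193] [-3.142 -0.     1.357] F [1.3 0.4 0. ] w 0.0058 t 4.15
{"dx": -0.0, "dy": 0.001, "dz": -0.368, "rz": -0.0003}
{"dx": -0.0, "dy": 0.001, "dz": -0.368, "rz": -0.0003}
{"dx": -0.0, "dy": 0.001, "dz": -0.368, "rz": -0.0003}
{"dx": -0.0, "dy": 0.001, "dz": -0.368, "rz": -0.0003}
{"dx": -0.0, "dy": 0.001, "dz": -0.368, "rz": -0.0003}
{"dx": -0.0, "dy": 0.001, "dz": -0.368, "rz": -0.0003}
```

View pics/w2.png

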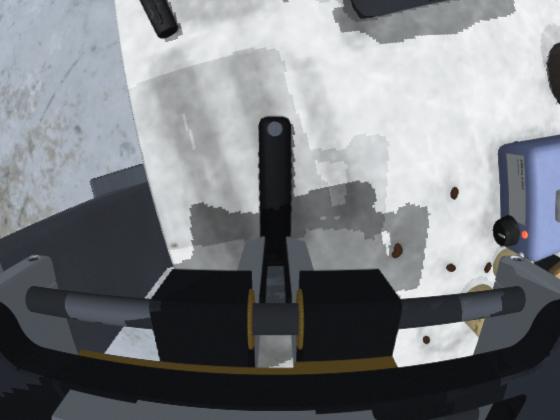

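Request:
{"fn": "step_arm", "kwargs": {"plan": [{"dx": 0, "dy": 0, "dz": 0, "rx": 0, "ry": 0, "rz": 0, "claw": 1}, {"dx": 0, "dy": 0, "dz": 0, "rx": 0, "ry": 0, "rz": 0, "claw": 1}]}}

```text
time_s: 4.35
ee_pos: [0.4624, 0.1002, 0.0192]
eef_rot: [-3.142, 0.0, 1.357]
force: [0.1, 0.1, -0.1]
grip_width: 0.0004
grip_force: 0.0
```

```bash
python3 -c "
from h import *
print(telemetry.get_obs()['grip_width'],telemetry.get_obs()['grip_force'],[k for k in dir(ctrl) if k[0]!='_'])
for c in ['scene','side']:
    p=viewer.camera(c); W=cloud(p); save(p,c+'g')
    print(spanner(W,0,guess=(.4665,.119,-1.78)))
a=cv2.imread('pics/sceneg.png')[170:270,280:400]; b=cv2.imread('pics/sideg.png')[220:320,200:320]
cv2.imwrite('pics/g.png',cv2.resize(np.hstack([a,b]),None,fx=3.3,fy=3.3,interpolation=cv2.INTER_CUBIC))
"
```

```text
0.0004465833274689775 0.0 ['MotionError', 'tcp_to_tips']
(array([ 0.46719753,  0.11908921, -1.78624605]), 217, 198, np.float64(0.023815982988148732), np.float64(0.018038273595442154), array([-0.06098206,  0.02990832]))
(array([ 0.47004833,  0.11614183, -1.81981607]), 42, 248, np.float64(0.023152415660268384), np.float64(0.01796883233684015), array([-0.05611516,  0.02603121]))
```

View pics/g.png

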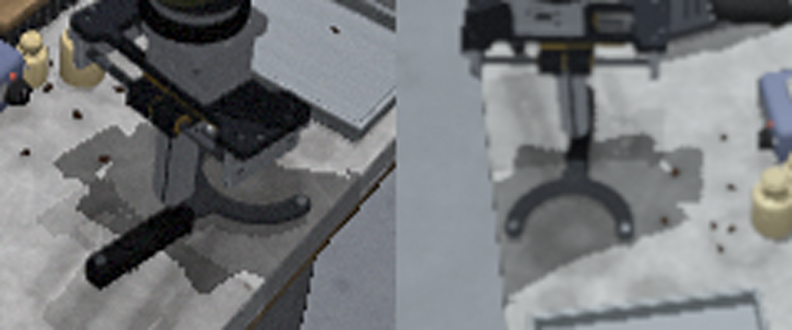

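```bash
python3 -c "
from h import *
for c in ['scene','side']:
    p=viewer.camera(c); W=cloud(p).reshape(-1,3)
    for z in np.arange(0,.14,.01):
        m=(abs(W[:,0]-.465)<.05)&(abs(W[:,1]-.1)<.05)&(abs(W[:,2]-z)<.005)
        if m.any(): print(c,round(z,3),m.sum(),W[m].min(0).round(3),W[m].max(0).round(3))
"
```

```text
scene 0.0 726 [ 0.415  0.051 -0.005] [0.515 0.15  0.005]
scene 0.01 65 [0.416 0.051 0.005] [0.503 0.148 0.015]
scene 0.02 284 [0.415 0.05  0.015] [0.483 0.149 0.025]
scene 0.03 44 [0.452 0.088 0.025] [0.479 0.147 0.03 ]
scene 0.04 5 [0.464 0.107 0.04 ] [0.473 0.11  0.045]
scene 0.05 21 [0.453 0.1   0.045] [0.48  0.113 0.055]
scene 0.06 33 [0.451 0.095 0.055] [0.481 0.115 0.065]
scene 0.07 35 [0.451 0.096 0.065] [0.478 0.115 0.074]
scene 0.08 39 [0.451 0.095 0.075] [0.479 0.114 0.085]
scene 0.09 37 [0.45  0.094 0.085] [0.48  0.114 0.094]
scene 0.1 39 [0.452 0.096 0.095] [0.479 0.115 0.105]
scene 0.11 28 [0.452 0.099 0.106] [0.478 0.114 0.114]
scene 0.12 11 [0.452 0.096 0.115] [0.461 0.114 0.123]
scene 0.13 2 [0.446 0.108 0.128] [0.454 0.115 0.135]
scene 0.14 14 [0.442 0.106 0.138] [0.485 0.137 0.145]
side 0.0 506 [ 0.415  0.05  -0.004] [0.515 0.15  0.005]
side 0.01 20 [0.423 0.052 0.005] [0.511 0.149 0.015]
side 0.02 142 [0.417 0.05  0.015] [0.481 0.149 0.025]
side 0.03 14 [0.455 0.082 0.025] [0.48  0.139 0.03 ]
side 0.04 3 [0.456 0.091 0.042] [0.462 0.093 0.043]
side 0.05 15 [0.451 0.088 0.046] [0.472 0.093 0.055]
side 0.06 21 [0.449 0.086 0.056] [0.472 0.098 0.064]
side 0.07 20 [0.449 0.088 0.065] [0.473 0.096 0.075]
side 0.08 25 [0.449 0.085 0.076] [0.474 0.098 0.085]
side 0.09 21 [0.45  0.089 0.085] [0.476 0.104 0.094]
side 0.1 24 [0.448 0.087 0.096] [0.476 0.103 0.105]
side 0.11 20 [0.449 0.087 0.105] [0.472 0.096 0.114]
side 0.12 18 [0.449 0.088 0.115] [0.473 0.095 0.124]
side 0.14 2 [0.474 0.063 0.142] [0.477 0.065 0.145]
```

The fingers shut on nothing. The point clouds put the fingertips at z≈0.043 m, where the reported TCP says 0.002 m. So the physical tips stand about 41 mm higher than `ee_pos` and `tcp_to_tips` imply. I'll open, then descend on the measured tip height while watching the force.

Request:
{"fn": "step_arm", "kwargs": {"plan": [{"dx": 0, "dy": 0, "dz": 0, "rx": 0, "ry": 0, "rz": 0, "claw": 0.3}, {"dx": 0, "dy": 0, "dz": 0, "rx": 0, "ry": 0, "rz": 0, "claw": 0.3}, {"dx": 0, "dy": 0, "dz": 0, "rx": 0, "ry": 0, "rz": 0, "claw": 0.3}, {"dx": 0, "dy": 0, "dz": 0, "rx": 0, "ry": 0, "rz": 0, "claw": 0.3}, {"dx": 0, "dy": 0, "dz": 0, "rx": 0, "ry": 0, "rz": 0, "claw": 0.3}, {"dx": 0, "dy": 0, "dz": 0.1, "rx": 0, "ry": 0, "rz": 0, "claw": 0.3}]}}

```text
time_s: 5.15
ee_pos: [0.4632, 0.1003, 0.0098]
eef_rot: [3.14, -0.001, 1.357]
force: [0.1, -0.1, -1.5]
grip_width: 0.045
grip_force: 0.0
```

Request:
{"fn": "step_arm", "kwargs": {"plan": [{"dx": 0, "dy": 0, "dz": 0.1, "rx": 0, "ry": 0, "rz": 0, "claw": 0.3}, {"dx": 0, "dy": 0, "dz": 0.1, "rx": 0, "ry": 0, "rz": 0, "claw": 0.3}, {"dx": 0, "dy": 0, "dz": 0.06, "rx": 0, "ry": 0, "rz": 0, "claw": 0.3}]}}

```text
time_s: 5.45
ee_pos: [0.4618, 0.1001, -0.0182]
eef_rot: [-3.14, 0.001, 1.357]
force: [0.5, -0.4, -0.5]
grip_width: 0.0651
grip_force: 0.0
```

```bash
python3 -c "
from h import *
for c in ['scene','side']:
    p=viewer.camera(c); W=cloud(p).reshape(-1,3)
    for z in np.arange(0,.06,.005):
        m=(abs(W[:,0]-.465)<.05)&(abs(W[:,1]-.1)<.02)&(abs(W[:,2]-z)<.0025)
        if m.any(): print(c,round(z,3),m.sum(),W[m].min(0).round(3),W[m].max(0).round(3))
"
```

```text
scene 0.0 181 [ 0.415  0.08  -0.002] [0.515 0.12  0.002]
scene 0.005 42 [0.415 0.082 0.003] [0.514 0.119 0.007]
scene 0.01 24 [0.429 0.087 0.008] [0.501 0.119 0.012]
scene 0.015 36 [0.421 0.087 0.013] [0.509 0.119 0.017]
scene 0.02 44 [0.419 0.081 0.018] [0.509 0.119 0.022]
scene 0.025 82 [0.42  0.083 0.023] [0.51  0.12  0.027]
scene 0.03 28 [0.42  0.088 0.028] [0.51  0.118 0.032]
scene 0.035 22 [0.42  0.088 0.033] [0.51  0.12  0.037]
scene 0.04 23 [0.42  0.087 0.038] [0.511 0.12  0.042]
scene 0.045 19 [0.418 0.086 0.043] [0.511 0.12  0.047]
scene 0.05 25 [0.421 0.086 0.048] [0.511 0.119 0.052]
scene 0.055 16 [0.421 0.088 0.053] [0.506 0.119 0.057]
side 0.0 144 [ 0.415  0.08  -0.002] [0.515 0.12  0.002]
side 0.005 40 [0.416 0.08  0.003] [0.513 0.117 0.007]
side 0.01 12 [0.418 0.081 0.008] [0.502 0.119 0.012]
side 0.015 7 [0.424 0.08  0.013] [0.5   0.099 0.017]
side 0.02 36 [0.418 0.08  0.018] [0.502 0.12  0.022]
side 0.025 55 [0.416 0.082 0.023] [0.503 0.118 0.027]
side 0.03 14 [0.416 0.08  0.028] [0.503 0.109 0.032]
side 0.035 10 [0.417 0.082 0.033] [0.503 0.109 0.037]
side 0.04 13 [0.417 0.082 0.038] [0.5   0.116 0.042]
side 0.045 7 [0.424 0.081 0.043] [0.504 0.099 0.047]
side 0.05 9 [0.418 0.083 0.048] [0.504 0.102 0.052]
side 0.055 11 [0.416 0.081 0.053] [0.504 0.101 0.057]
```

Request:
{"fn": "step_arm", "kwargs": {"plan": [{"dx": 0, "dy": 0, "dz": 0.03, "rx": 0, "ry": 0, "rz": 0, "claw": 1}, {"dx": 0, "dy": 0, "dz": 0, "rx": 0, "ry": 0, "rz": 0, "claw": 1}, {"dx": 0, "dy": 0, "dz": 0, "rx": 0, "ry": 0, "rz": 0, "claw": 1}, {"dx": 0, "dy": 0, "dz": 0, "rx": 0, "ry": 0, "rz": 0, "claw": 1}, {"dx": 0, "dy": 0, "dz": 0, "rx": 0, "ry": 0, "rz": 0, "claw": 1}, {"dx": 0, "dy": 0, "dz": 0, "rx": 0, "ry": 0, "rz": 0, "claw": 1}, {"dx": 0, "dy": 0, "dz": 0, "rx": 0, "ry": 0, "rz": 0, "claw": 1}], "grip_force": 60}}

```text
time_s: 6.25
ee_pos: [0.4625, 0.1002, -0.0197]
eef_rot: [3.141, -0.0, 1.357]
force: [-0.3, 0.1, 1.2]
grip_width: 0.0197
grip_force: 60.0
```

```bash
python3 -c "
from h import *
rows(.463,.1,.2,1.36,6)"
```

```text
at [ 0.4625  0.1002 -0.0197] [ 3.141 -0.     1.357] F [-0.3  0.1  1.2] w 0.0197 t 6.25
{"dx": -0.0, "dy": 0.001, "dz": -0.366, "rz": -0.0003}
{"dx": -0.0, "dy": 0.001, "dz": -0.366, "rz": -0.0003}
{"dx": -0.0, "dy": 0.001, "dz": -0.366, "rz": -0.0003}
{"dx": -0.0, "dy": 0.001, "dz": -0.366, "rz": -0.0003}
{"dx": -0.0, "dy": 0.001, "dz": -0.366, "rz": -0.0003}
{"dx": -0.0, "dy": 0.001, "dz": -0.366, "rz": -0.0003}
```

Request:
{"fn": "step_arm", "kwargs": {"plan": [{"dx": 0, "dy": 0, "dz": -0.2, "rx": 0, "ry": 0, "rz": 0, "claw": 1}, {"dx": 0, "dy": 0, "dz": -0.35, "rx": 0, "ry": 0, "rz": 0, "claw": 1}, {"dx": 0, "dy": 0, "dz": -0.45, "rx": 0, "ry": 0, "rz": 0, "claw": 1}, {"dx": 0, "dy": 0, "dz": -0.45, "rx": 0, "ry": 0, "rz": 0, "claw": 1}, {"dx": 0, "dy": 0, "dz": -0.45, "rx": 0, "ry": 0, "rz": 0, "claw": 1}, {"dx": 0, "dy": 0, "dz": -0.45, "rx": 0, "ry": 0, "rz": 0, "claw": 1}, {"dx": 0.3, "dy": 0.3, "dz": -0.3, "rx": 0, "ry": 0, "rz": 0, "claw": 1}, {"dx": 0.3, "dy": 0.3, "dz": 0, "rx": 0, "ry": 0, "rz": 0, "claw": 1}, {"dx": 0.3, "dy": 0.3, "dz": 0, "rx": 0, "ry": 0, "rz": 0, "claw": 1}, {"dx": 0, "dy": 0, "dz": 0, "rx": 0, "ry": 0, "rz": 0, "claw": 1}]}}

```text
time_s: 7.25
ee_pos: [0.5699, 0.1701, 0.2409]
eef_rot: [-3.138, 0.001, 1.359]
force: [0.2, -0.2, -4.5]
grip_width: 0.0199
grip_force: 60.0
```

```bash
python3 -c "
from h import *
P,M,p,W=shot('w3'); print(P, telemetry.get_obs()['grip_width'],telemetry.get_obs()['force'])
V=W.reshape(-1,3)
m=(abs(V[:,2]-.174)<.006)&(np.hypot(V[:,0]-.6,V[:,1]-.307)<.09); print(m.sum(),V[m].mean(0),cv2.minEnclosingCircle(V[m][:,:2].astype(np.float32)*1000))
m=(abs(V[:,2]-.208)<.005)&(np.hypot(V[:,0]-.6,V[:,1]-.307)<.05); print('knob',m.sum(),V[m].mean(0),cv2.minEnclosingCircle(V[m][:,:2].astype(np.float32)*1000))
"
```

```text
[0.56993833 0.17009578 0.2409282 ] 0.019732345947463887 [-0.14652284 -0.57485398 -3.02029395]
7561 [0.59736787 0.30072761 0.1730478 ] ((598.5476684570312, 306.31103515625), 60.45144271850586)
knob 1320 [0.59839243 0.30496481 0.20673192] ((598.5914916992188, 305.8869323730469), 16.170303344726562)
```

View pics/w3.png

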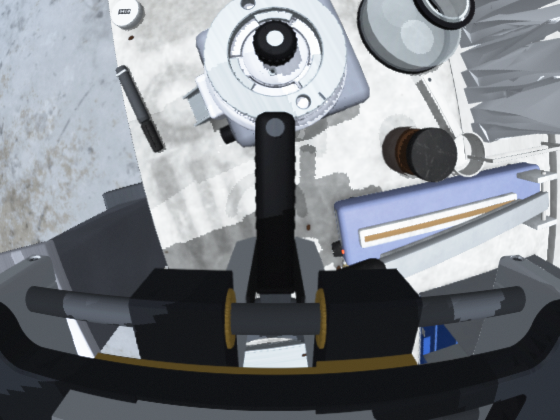

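```bash
python3 -c "
from h import *
a=np.load('w3.npz'); P,M,W=a['P'],a['M'],a['W']
for uv in [(302,102),(248,4)]: print(wpix(a,P,M,uv,.174))
c=np.array([.5985,.306]); V=W.reshape(-1,3); d=V[:,:2]-c; r=np.hypot(*d.T); ang=np.degrees(np.arctan2(d[:,1],d[:,0]))
g=a['img'].reshape(-1,3).mean(1)
m=(abs(r-.0495)<.004)&(V[:,2]<.168)&(V[:,2]>.14)
for lo,hi in [(-180,0),(0,180)]:
    k=m&(ang>lo)&(ang<hi); print(k.sum(),ang[k].mean(),ang[k].std(),V[k].mean(0))
# held grip
V=W.reshape(-1,3); e=(V-P)@M; # tool coords
k=(abs(e[:,1])<.013)&(e[:,0]>.02)&(e[:,0]<.085)&(e[:,2]>-.03)&(e[:,2]<.02)
E=e[k]; print('grip tool',k.sum(),E.min(0),E.max(0),np.polyfit(E[:,0],E[:,1],1),'z slope',np.polyfit(E[:,0],E[:,2],1))
"
```

```text
[0.61088493 0.25787796 0.174     ]
[0.58569176 0.35217029 0.174     ]
99 -72.79689493457666 3.1357917841367504 [0.61307514 0.25891079 0.15935981]
38 103.23136199527275 2.930943960820895 [0.58663483 0.35645708 0.16005306]Traceback (most recent call last):
  File "<string>", line 13, in <module>
    E=e[k]; print('grip tool',k.sum(),E.min(0),E.max(0),np.polyfit(E[:,0],E[:,1],1),'z slope',np.polyfit(E[:,0],E[:,2],1))
                                      ~~~~~^^^
    return umr_minimum(a, axis, None, out, keepdims, initial, where)
ValueError: zero-size array to reduction operation minimum which has no identity
```

```bash
python3 -c "
from h import *
a=np.load('w3.npz'); P,M,W=a['P'],a['M'],a['W']
e=(W.reshape(-1,3)-P)@M
k=(abs(e[:,1])<.013)&(e[:,0]>.015)&(e[:,0]<.085)&(e[:,2]>-.06)&(e[:,2]<-.03)
E=e[k]; print(k.sum(),E.min(0),E.max(0),np.polyfit(E[:,0],E[:,1],1),np.polyfit(E[:,0],E[:,2],1))
R=np.radians
y=15.0; c=np.array([.5985,.3057]); t=c-.093*np.array([np.cos(R(y)),np.sin(R(y))]); print(t)
rows(*t,.241,R(y+180),10)
"
```

```text
4973 [ 0.01503847 -0.01055311 -0.04568753] [ 0.07887544  0.01050552 -0.03031172] [-0.00844606  0.00020545] [ 0.00028815 -0.04201482]
[0.5086689  0.28162983]
at [0.5685 0.169  0.2416] [-3.138e+00  2.000e-03  1.358e+00] F [-0.1 -0.6 -3. ] w 0.0197 t 7.3
{"dx": 0.097, "dy": -0.082, "dz": 0.001, "rz": -0.1302}
{"dx": 0.112, "dy": -0.061, "dz": 0.001, "rz": -0.1302}
{"dx": 0.122, "dy": -0.037, "dz": 0.001, "rz": -0.1302}
{"dx": 0.127, "dy": -0.011, "dz": 0.001, "rz": -0.1302}
{"dx": 0.127, "dy": 0.015, "dz": 0.001, "rz": -0.1302}
{"dx": 0.121, "dy": 0.04, "dz": 0.001, "rz": -0.1302}
{"dx": 0.11, "dy": 0.064, "dz": 0.001, "rz": -0.1302}
{"dx": 0.095, "dy": 0.085, "dz": 0.001, "rz": -0.1302}
{"dx": 0.076, "dy": 0.103, "dz": 0.001, "rz": -0.1302}
{"dx": 0.053, "dy": 0.116, "dz": 0.001, "rz": -0.1302}
```

Request:
{"fn": "step_arm", "kwargs": {"plan": [{"dx": 0.1, "dy": -0.08, "dz": 0, "rx": 0, "ry": 0, "rz": -0.094, "claw": 1}, {"dx": 0.11, "dy": -0.06, "dz": 0, "rx": 0, "ry": 0, "rz": -0.094, "claw": 1}, {"dx": 0.12, "dy": -0.04, "dz": 0, "rx": 0, "ry": 0, "rz": -0.094, "claw": 1}, {"dx": 0.13, "dy": -0.01, "dz": 0, "rx": 0, "ry": 0, "rz": -0.094, "claw": 1}, {"dx": 0.13, "dy": 0.01, "dz": 0, "rx": 0, "ry": 0, "rz": -0.094, "claw": 1}, {"dx": 0.12, "dy": 0.04, "dz": 0, "rx": 0, "ry": 0, "rz": -0.094, "claw": 1}, {"dx": 0.1, "dy": 0.05, "dz": 0, "rx": 0, "ry": 0, "rz": -0.094, "claw": 1}, {"dx": 0.1, "dy": 0.05, "dz": 0, "rx": 0, "ry": 0, "rz": -0.094, "claw": 1}, {"dx": 0, "dy": 0, "dz": 0, "rx": 0, "ry": 0, "rz": -0.094, "claw": 1}, {"dx": 0, "dy": 0, "dz": 0, "rx": 0, "ry": 0, "rz": -0.094, "claw": 1}]}}

```text
time_s: 8.3
ee_pos: [0.5348, 0.261, 0.2442]
eef_rot: [-3.141, -0.0, 2.84]
force: [-0.1, -0.6, -4.2]
grip_width: 0.0194
grip_force: 60.0
```

```bash
python3 -c "
from h import *
rows(.5087,.2816,.241,np.radians(195),4)"
```

```text
at [0.5348 0.261  0.2442] [-3.141 -0.     2.84 ] F [-0.1 -0.6 -4.2] w 0.0194 t 8.3
{"dx": 0.077, "dy": 0.03, "dz": 0.008, "rz": -0.0896}
{"dx": 0.073, "dy": 0.04, "dz": 0.008, "rz": -0.0896}
{"dx": 0.066, "dy": 0.05, "dz": 0.008, "rz": -0.0896}
{"dx": 0.058, "dy": 0.059, "dz": 0.008, "rz": -0.0896}
```

Request:
{"fn": "step_arm", "kwargs": {"plan": [{"dx": 0.08, "dy": 0.03, "dz": 0, "rx": 0, "ry": 0, "rz": -0.09, "claw": 1}, {"dx": 0.07, "dy": 0.04, "dz": 0, "rx": 0, "ry": 0, "rz": -0.09, "claw": 1}, {"dx": 0.07, "dy": 0.05, "dz": 0, "rx": 0, "ry": 0, "rz": -0.09, "claw": 1}, {"dx": 0.06, "dy": 0.06, "dz": 0, "rx": 0, "ry": 0, "rz": -0.09, "claw": 1}, {"dx": 0, "dy": 0, "dz": 0.4, "rx": 0, "ry": 0, "rz": 0, "claw": 1}, {"dx": 0, "dy": 0, "dz": 0.3, "rx": 0, "ry": 0, "rz": 0, "claw": 1}, {"dx": 0, "dy": 0, "dz": 0, "rx": 0, "ry": 0, "rz": 0, "claw": 1}, {"dx": 0, "dy": 0, "dz": 0, "rx": 0, "ry": 0, "rz": 0, "claw": 1}]}}

```text
time_s: 9.1
ee_pos: [0.5091, 0.2819, 0.1753]
eef_rot: [3.142, 0.0, -2.884]
force: [0.5, 0.5, -2.2]
grip_width: 0.0198
grip_force: 60.0
```

```bash
python3 -c "
from h import *
rows(.5087,.2816,.165,np.radians(195),1)
import time
P,M,p,W=shot('w4'); print(P)
for c in ['scene','side']:
    p=viewer.camera(c); W=cloud(p); save(p,c+'h')
    z0=P[2]+.0197; th=np.radians(15)
    try: print(c,spanner(W,z0,guess=(*(P[:2]-.019*np.array([np.cos(th),np.sin(th)])),th)))
    except Exception as e: print(e)
    V=W.reshape(-1,3); m=(abs(V[:,2]-.209)<.004)&(np.hypot(V[:,0]-.6,V[:,1]-.306)<.025); print('knob',m.sum(),cv2.minEnclosingCircle(V[m][:,:2].astype(np.float32)*1000))
a=cv2.imread('pics/sceneh.png')[160:260,180:310]; b=cv2.imread('pics/sideh.png')[130:230,230:360]
cv2.imwrite('pics/h.png',cv2.resize(np.hstack([a,b]),None,fx=3,fy=3,interpolation=cv2.INTER_CUBIC))
"
```

```text
at [0.5091 0.2819 0.1753] [ 3.142  0.    -2.884] F [ 0.5  0.5 -2.2] w 0.0198 t 9.1
{"dx": 0.004, "dy": -0.002, "dz": 0.103, "rz": -0.0028}
[0.50906301 0.28186205 0.17530139]
scene (array([0.49205329, 0.28039762, 0.26003655]), 292, 252, np.float64(0.21921372833704533), np.float64(0.21356310820251564), array([-0.05868397,  0.02198376]))
knob 106 ((600.7904663085938, 308.93707275390625), 16.115680694580078)
side (array([0.4924326 , 0.27350939, 0.24812868]), 118, 141, np.float64(0.21888238587727324), np.float64(0.2137385516964875), array([-0.06043513,  0.02314497]))
knob 44 ((598.9970703125, 302.7759704589844), 17.79984474182129)
```

View pics/h.png

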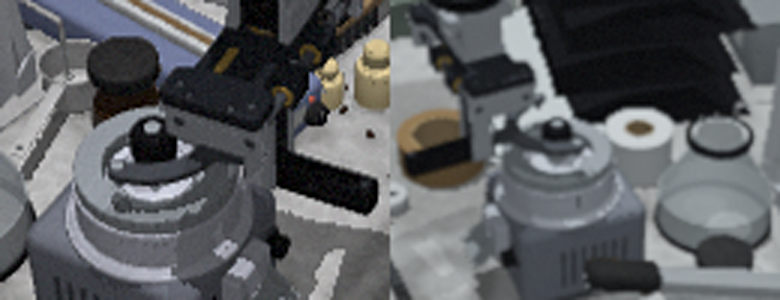

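Request:
{"fn": "step_arm", "kwargs": {"plan": [{"dx": 0, "dy": 0, "dz": 0.18, "rx": 0, "ry": 0, "rz": -0.003, "claw": 1}, {"dx": 0, "dy": 0, "dz": 0.04, "rx": 0, "ry": 0, "rz": 0, "claw": 1}, {"dx": 0, "dy": 0, "dz": 0.02, "rx": 0, "ry": 0, "rz": 0, "claw": 1}, {"dx": 0, "dy": 0, "dz": 0.02, "rx": 0, "ry": 0, "rz": 0, "claw": 1}]}}

```text
time_s: 9.65
ee_pos: [0.5095, 0.2823, 0.149]
eef_rot: [3.141, 0.001, -2.879]
force: [-0.4, 0.1, -3.8]
grip_width: 0.0195
grip_force: 60.0
```

Request:
{"fn": "step_arm", "kwargs": {"plan": [{"dx": 0, "dy": 0, "dz": 0.03, "rx": 0, "ry": 0, "rz": 0, "claw": 1}, {"dx": 0, "dy": 0, "dz": 0.02, "rx": 0, "ry": 0, "rz": 0, "claw": 1}, {"dx": 0, "dy": 0, "dz": 0, "rx": 0, "ry": 0, "rz": 0, "claw": 1}, {"dx": 0, "dy": 0, "dz": 0, "rx": 0, "ry": 0, "rz": 0, "claw": 1}, {"dx": 0, "dy": 0, "dz": 0, "rx": 0, "ry": 0, "rz": 0, "claw": 1}]}}

```text
time_s: 10.15
ee_pos: [0.5093, 0.2822, 0.1433]
eef_rot: [3.142, 0.0, -2.879]
force: [-0.3, -0.9, -1.6]
grip_width: 0.0195
grip_force: 60.0
```

Request:
{"fn": "step_arm", "kwargs": {"plan": [{"dx": -0.002, "dy": -0.065, "dz": 0, "rx": 0, "ry": 0, "rz": -0.045, "claw": 1}, {"dx": -0.002, "dy": -0.065, "dz": 0, "rx": 0, "ry": 0, "rz": -0.045, "claw": 1}, {"dx": -0.002, "dy": -0.065, "dz": 0, "rx": 0, "ry": 0, "rz": -0.045, "claw": 1}, {"dx": -0.002, "dy": -0.065, "dz": 0, "rx": 0, "ry": 0, "rz": -0.045, "claw": 1}]}}

```text
time_s: 10.55
ee_pos: [0.5188, 0.2588, 0.1433]
eef_rot: [3.14, -0.0, -2.594]
force: [-3.9, 4.9, -0.6]
grip_width: 0.0198
grip_force: 60.1
```

```bash
python3 -c "
from h import *
P,M,o=pose(); print(P,np.arctan2(M[1,0],M[0,0])-.2627-np.pi+2*np.pi, P[:2]-[.5985,.3057],np.hypot(*(P[:2]-[.5985,.3057])),o['force'],o['moment'],o['qpos'])
a=np.load('w3.npz'); V=a['W'].reshape(-1,3)
m=(abs(V[:,2]-.12)<.004)&(np.hypot(V[:,0]-.6,V[:,1]-.306)<.11)
print('body top',m.sum(),cv2.minAreaRect(V[m][:,:2].astype(np.float32)*1000))
a=np.load('scene.npz'); V=a['W'].reshape(-1,3)
m=(V[:,2]>.02)&(V[:,2]<.115)&(np.hypot(V[:,0]-.6,V[:,1]-.309)<.135)
print('body',m.sum(),cv2.minAreaRect(V[m][:,:2].astype(np.float32)*1000))
Q=V[m&(V[:,1]>.34)]; print(len(Q),np.degrees(np.linalg.svd(Q[:,:2]-Q[:,:2].mean(0),full_matrices=False)[2][0]@[0,0]) , np.linalg.svd(Q[:,:2]-Q[:,:2].mean(0),full_matrices=False)[2])
"
```

```text
[0.51883603 0.25878217 0.14334318] 0.28522899182587125 [-0.07966397 -0.04691783] 0.09245339889840422 [-3.88512812  4.91010501 -0.60678049] [ 0.89986348  0.51411872 -0.46722477] [ 3.98790121e-01  3.99811107e-01  1.48171824e+00  1.47031434e-03
  1.26030710e+00 -1.72038456e+00]
body top 1821 ((606.2630004882812, 299.50787353515625), (155.8096160888672, 127.7392578125), 3.1272902488708496)
body 2338 ((580.9641723632812, 329.29522705078125), (205.33380126953125, 117.12615966796875), 37.13066482543945)
1485 0.0 [[-0.9743747  -0.22493099]
 [-0.22493099  0.9743747 ]]
```

Request:
{"fn": "step_arm", "kwargs": {"plan": [{"dx": -0.002, "dy": -0.063, "dz": 0, "rx": 0, "ry": 0, "rz": -0.0435, "claw": 1}, {"dx": -0.002, "dy": -0.063, "dz": 0, "rx": 0, "ry": 0, "rz": -0.0435, "claw": 1}, {"dx": -0.002, "dy": -0.063, "dz": 0, "rx": 0, "ry": 0, "rz": -0.0435, "claw": 1}, {"dx": -0.002, "dy": -0.063, "dz": 0, "rx": 0, "ry": 0, "rz": -0.0435, "claw": 1}, {"dx": -0.002, "dy": -0.063, "dz": 0, "rx": 0, "ry": 0, "rz": -0.0435, "claw": 1}, {"dx": -0.002, "dy": -0.063, "dz": 0, "rx": 0, "ry": 0, "rz": -0.0435, "claw": 1}]}}

```text
time_s: 11.15
ee_pos: [0.5443, 0.2309, 0.1434]
eef_rot: [3.14, -0.0, -2.184]
force: [-6.2, 1.9, 0.4]
grip_width: 0.0192
grip_force: 60.1
```

Request:
{"fn": "step_arm", "kwargs": {"plan": [{"dx": -0.002, "dy": -0.063, "dz": 0, "rx": 0, "ry": 0, "rz": -0.0435, "claw": 1}, {"dx": -0.002, "dy": -0.063, "dz": 0, "rx": 0, "ry": 0, "rz": -0.0435, "claw": 1}]}}

```text
time_s: 11.35
ee_pos: [0.5551, 0.2241, 0.1433]
eef_rot: [3.14, -0.001, -2.047]
force: [-5.9, 1.0, 1.2]
grip_width: 0.0193
grip_force: 60.1
```

```bash
python3 -c "
from h import *
P,M,o=pose(); print(P,np.arctan2(M[1,0],M[0,0])-.2627-np.pi+2*np.pi, np.hypot(*(P[:2]-[.5985,.3057])),o['force'],o['moment'],o['qpos'])
P,M,p,W=shot('w5')
V=W.reshape(-1,3)
m=(abs(V[:,2]-.12)<.004)&(np.hypot(V[:,0]-.6,V[:,1]-.306)<.11); print(m.sum())
a=np.load('w3.npz')['img'][0:150,180:380,::-1]; b=p['img'][100:250,180:380,::-1]
s=cv2.imread('pics/side.png')[140:260,225:345]; s2=cv2.imread('pics/scene.png')[180:300,180:300]
cv2.imwrite('pics/k.png',np.hstack([cv2.resize(a,(533,400)), cv2.resize(s,(266,266))[:].repeat(1,0) if 0 else cv2.resize(s2,(266,400))]))
"
```

```text
[0.55505678 0.22414532 0.14331339] 0.8315215055318514 0.09240389494610643 [-5.93740042  1.00966946  1.22793275] [ 0.26161925  0.97823844 -0.4368122 ] [ 3.22328961e-01  4.41668499e-01  1.42246198e+00  6.16783613e-04
  1.27885291e+00 -2.34286639e+00]
0
```

View pics/k.png

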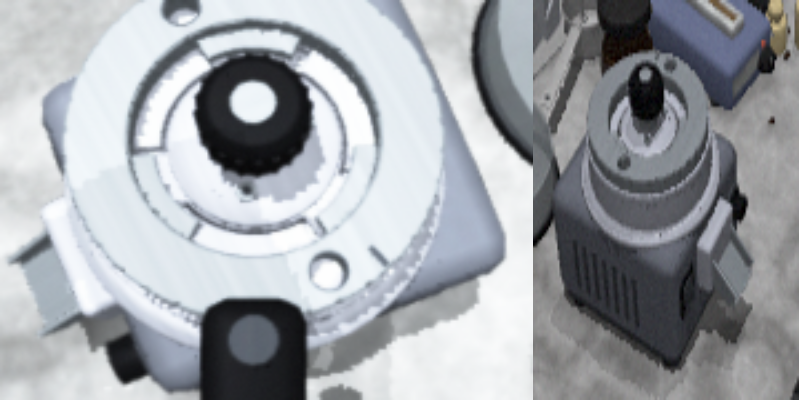

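Request:
{"fn": "step_arm", "kwargs": {"plan": [{"dx": -0.002, "dy": -0.063, "dz": 0, "rx": 0, "ry": 0, "rz": -0.0435, "claw": 1}, {"dx": 0, "dy": 0, "dz": 0, "rx": 0, "ry": 0, "rz": 0, "claw": 1}]}}

```text
time_s: 11.6
ee_pos: [0.5613, 0.2212, 0.1433]
eef_rot: [3.141, -0.0, -1.982]
force: [-1.8, -2.0, 1.1]
grip_width: 0.0199
grip_force: 60.0
```

Request:
{"fn": "step_arm", "kwargs": {"plan": [{"dx": -0.001, "dy": -0.03, "dz": 0, "rx": 0, "ry": 0, "rz": -0.021, "claw": 1}, {"dx": 0, "dy": 0, "dz": 0, "rx": 0, "ry": 0, "rz": 0, "claw": 1}, {"dx": 0, "dy": 0, "dz": 0, "rx": 0, "ry": 0, "rz": 0, "claw": 1}]}}

```text
time_s: 11.9
ee_pos: [0.5637, 0.2201, 0.1433]
eef_rot: [3.142, -0.001, -1.951]
force: [-3.8, -3.4, 1.6]
grip_width: 0.0195
grip_force: 60.0
```

```bash
python3 -c "
from h import *
P,M,o=pose(); y=np.arctan2(M[1,0],M[0,0])-np.pi+2*np.pi; print(P,y-.2627, np.hypot(*(P[:2]-[.5985,.3057])),o['force'],o['moment'],o['qpos'][5])
p=viewer.camera('scene'); W=cloud(p); th=y
print(spanner(W,P[2]+.0197,guess=(*(P[:2]-.019*np.array([np.cos(th),np.sin(th)])),th)))
"
```

```text
[0.56370437 0.2201416  0.14331977] 0.9275432372686365 0.09236327750557512 [-3.7931842  -3.39037158  1.61639744] [-0.37497002  0.67251557 -0.27657258] -2.4489438128627867
(array([0.55280176, 0.20709108, 1.1346987 ]), 89, 416, np.float64(0.18634029772163238), np.float64(0.1810748470474717), array([-0.0572959 ,  0.02751758]))
```

```bash
python3 -c "
from h import *
rng=np.random.default_rng(0)
for c in ['scene','side']:
    V=np.load(c+'.npz')['W'].reshape(-1,3)
    Q=V[(V[:,2]>.02)&(V[:,2]<.11)&(np.hypot(V[:,0]-.6,V[:,1]-.307)<.115)][:,:2]
    for k in range(3):
        best=None
        for _ in range(1500):
            i,j=rng.integers(len(Q),size=2); d=Q[j]-Q[i]; n=np.hypot(*d)
            if n<.05: continue
            d/=n; m=abs((Q-Q[i])@[-d[1],d[0]])<.0025
            if best is None or m.sum()>best.sum(): best=m
        X=Q[best]; v=np.linalg.svd(X-X.mean(0),full_matrices=False)[2][0]; print(c,len(X),X.mean(0).round(3),np.degrees(np.arctan2(v[1],v[0])), np.ptp((X-X.mean(0))@v).round(3)); Q=Q[~best]
"
```

```text
scene 1145 [0.593 0.375] -169.28223441898513 0.142
scene 346 [0.531 0.319] -80.42979662792759 0.122
scene 165 [0.521 0.289] -79.7516652600154 0.08
side 497 [0.609 0.239] -169.64048836513234 0.143
side 102 [0.539 0.262] -78.52911165096255 0.122
side 89 [0.612 0.236] -169.65803763236212 0.13
```

Request:
{"fn": "step_arm", "kwargs": {"plan": [{"dx": 0, "dy": 0, "dz": -0.05, "rx": 0, "ry": 0, "rz": 0, "claw": 1}, {"dx": 0, "dy": 0, "dz": -0.1, "rx": 0, "ry": 0, "rz": 0, "claw": 1}, {"dx": 0, "dy": 0, "dz": -0.2, "rx": 0, "ry": 0, "rz": 0, "claw": 1}, {"dx": 0, "dy": 0, "dz": -0.35, "rx": 0, "ry": 0, "rz": 0, "claw": 1}, {"dx": 0, "dy": 0, "dz": -0.35, "rx": 0, "ry": 0, "rz": 0, "claw": 1}, {"dx": 0, "dy": 0, "dz": 0, "rx": 0, "ry": 0, "rz": 0, "claw": 1}]}}

```text
time_s: 12.55
ee_pos: [0.5654, 0.221, 0.2542]
eef_rot: [-3.135, 0.006, -1.949]
force: [0.2, -0.2, -4.1]
grip_width: 0.0194
grip_force: 60.0
```

```bash
python3 -c "
from h import *
P,M,o=pose(); y=np.arctan2(M[1,0],M[0,0])+np.pi
p=viewer.camera('scene'); W=cloud(p); q=spanner(W,P[2]+.0197,guess=(*(P[:2]-.019*np.array([np.cos(y),np.sin(y)])),y)); print(y,q)
V=W.reshape(-1,3); V=V[(V[:,2]<.1695)&(V[:,2]>.145)&(abs(np.hypot(V[:,0]-.6008,V[:,1]-.3089)-.0495)<.004)]
print(len(V),np.degrees(np.arctan2(V[:,1]-.3089,V[:,0]-.6008)).round()[:40])
rows(.4625,.1,.25,4.3-0.8*1,10)
"
```

```text
1.1926323421961156 (array([0.55667381, 0.20685766, 1.18020764]), 189, 482, np.float64(0.2974682016046773), np.float64(0.2920067587516481), array([-0.05724014,  0.02728793]))
2 [163. 163.]
at [0.5647 0.2207 0.2509] [-3.138e+00  3.000e-03 -1.949e+00] F [ 0.5 -0.1 -5.1] w 0.02 t 12.6
{"dx": 0.15, "dy": 0.05, "dz": 0.001, "rz": 0.0531}
{"dx": 0.154, "dy": 0.038, "dz": 0.001, "rz": 0.0531}
{"dx": 0.156, "dy": 0.025, "dz": 0.001, "rz": 0.0531}
{"dx": 0.158, "dy": 0.012, "dz": 0.001, "rz": 0.0531}
{"dx": 0.158, "dy": -0.001, "dz": 0.001, "rz": 0.0531}
{"dx": 0.158, "dy": -0.015, "dz": 0.001, "rz": 0.0531}
{"dx": 0.156, "dy": -0.028, "dz": 0.001, "rz": 0.0531}
{"dx": 0.153, "dy": -0.041, "dz": 0.001, "rz": 0.0531}
{"dx": 0.149, "dy": -0.053, "dz": 0.001, "rz": 0.0531}
{"dx": 0.144, "dy": -0.065, "dz": 0.001, "rz": 0.0531}
```

```bash
python3 -c "
from h import *
rows(.4625,.1,.25,4.334-1.477,10)
"
```

```text
at [0.5647 0.2207 0.2509] [-3.138e+00  3.000e-03 -1.949e+00] F [ 0.5 -0.1 -5.1] w 0.02 t 12.6
{"dx": 0.15, "dy": 0.05, "dz": 0.001, "rz": 0.094}
{"dx": 0.156, "dy": 0.028, "dz": 0.001, "rz": 0.094}
{"dx": 0.158, "dy": 0.005, "dz": 0.001, "rz": 0.094}
{"dx": 0.157, "dy": -0.019, "dz": 0.001, "rz": 0.094}
{"dx": 0.153, "dy": -0.042, "dz": 0.001, "rz": 0.094}
{"dx": 0.145, "dy": -0.064, "dz": 0.001, "rz": 0.094}
{"dx": 0.134, "dy": -0.084, "dz": 0.001, "rz": 0.094}
{"dx": 0.12, "dy": -0.103, "dz": 0.001, "rz": 0.094}
{"dx": 0.104, "dy": -0.12, "dz": 0.001, "rz": 0.094}
{"dx": 0.085, "dy": -0.134, "dz": 0.001, "rz": 0.094}
```

Request:
{"fn": "step_arm", "kwargs": {"plan": [{"dx": 0.15, "dy": 0.05, "dz": 0, "rx": 0, "ry": 0, "rz": 0.094, "claw": 1}, {"dx": 0.156, "dy": 0.028, "dz": 0, "rx": 0, "ry": 0, "rz": 0.094, "claw": 1}, {"dx": 0.158, "dy": 0.005, "dz": 0, "rx": 0, "ry": 0, "rz": 0.094, "claw": 1}, {"dx": 0.157, "dy": -0.02, "dz": 0, "rx": 0, "ry": 0, "rz": 0.094, "claw": 1}, {"dx": 0.153, "dy": -0.04, "dz": 0, "rx": 0, "ry": 0, "rz": 0.094, "claw": 1}, {"dx": 0.145, "dy": -0.064, "dz": 0, "rx": 0, "ry": 0, "rz": 0.094, "claw": 1}, {"dx": 0.134, "dy": -0.084, "dz": 0, "rx": 0, "ry": 0, "rz": 0.094, "claw": 1}, {"dx": 0.12, "dy": -0.1, "dz": 0, "rx": 0, "ry": 0, "rz": 0.094, "claw": 1}, {"dx": 0.1, "dy": -0.12, "dz": 0, "rx": 0, "ry": 0, "rz": 0.094, "claw": 1}, {"dx": 0.085, "dy": -0.134, "dz": 0, "rx": 0, "ry": 0, "rz": 0.094, "claw": 1}]}}

```text
time_s: 13.6
ee_pos: [0.4611, 0.0993, 0.2469]
eef_rot: [-3.141, -0.002, 2.852]
force: [0.2, -0.8, -2.7]
grip_width: 0.0198
grip_force: 60.0
```

Request:
{"fn": "step_arm", "kwargs": {"plan": [{"dx": 0, "dy": 0, "dz": 0, "rx": 0, "ry": 0, "rz": 0.094, "claw": 1}, {"dx": 0, "dy": 0, "dz": 0, "rx": 0, "ry": 0, "rz": 0.094, "claw": 1}, {"dx": 0, "dy": 0, "dz": 0, "rx": 0, "ry": 0, "rz": 0.094, "claw": 1}, {"dx": 0, "dy": 0, "dz": 0, "rx": 0, "ry": 0, "rz": 0.094, "claw": 1}, {"dx": 0, "dy": 0, "dz": 0.1, "rx": 0, "ry": 0, "rz": 0.094, "claw": 1}, {"dx": 0, "dy": 0, "dz": 0.1, "rx": 0, "ry": 0, "rz": 0.094, "claw": 1}, {"dx": 0, "dy": 0, "dz": 0.2, "rx": 0, "ry": 0, "rz": 0.094, "claw": 1}, {"dx": 0, "dy": 0, "dz": 0.2, "rx": 0, "ry": 0, "rz": 0.094, "claw": 1}, {"dx": 0, "dy": 0, "dz": 0.2, "rx": 0, "ry": 0, "rz": 0.094, "claw": 1}, {"dx": 0, "dy": 0, "dz": 0.2, "rx": 0, "ry": 0, "rz": 0.094, "claw": 1}]}}

```text
time_s: 14.6
ee_pos: [0.4613, 0.0998, 0.1462]
eef_rot: [-3.14, 0.0, 1.375]
force: [-0.1, 0.3, -3.1]
grip_width: 0.0198
grip_force: 60.0
```

```bash
python3 -c "
from h import *
rows(.4625,.1,0.03,1.357,5)
"
```

```text
at [0.4613 0.0998 0.1462] [-3.14   0.     1.375] F [-0.1  0.3 -3.1] w 0.0198 t 14.6
{"dx": 0.001, "dy": 0.002, "dz": 0.232, "rz": 0.0023}
{"dx": 0.001, "dy": 0.002, "dz": 0.232, "rz": 0.0023}
{"dx": 0.001, "dy": 0.002, "dz": 0.232, "rz": 0.0023}
{"dx": 0.001, "dy": 0.002, "dz": 0.232, "rz": 0.0023}
{"dx": 0.001, "dy": 0.002, "dz": 0.232, "rz": 0.0023}
```

Request:
{"fn": "step_arm", "kwargs": {"plan": [{"dx": 0, "dy": 0, "dz": 0.4, "rx": 0, "ry": 0, "rz": 0.01, "claw": 1}, {"dx": 0, "dy": 0, "dz": 0.4, "rx": 0, "ry": 0, "rz": 0, "claw": 1}, {"dx": 0, "dy": 0, "dz": 0.4, "rx": 0, "ry": 0, "rz": 0, "claw": 1}, {"dx": 0, "dy": 0, "dz": 0.25, "rx": 0, "ry": 0, "rz": 0, "claw": 1}, {"dx": 0, "dy": 0, "dz": 0.1, "rx": 0, "ry": 0, "rz": 0, "claw": 1}, {"dx": 0, "dy": 0, "dz": 0.05, "rx": 0, "ry": 0, "rz": 0, "claw": 1}, {"dx": 0, "dy": 0, "dz": 0, "rx": 0, "ry": 0, "rz": 0, "claw": 1}]}}

```text
time_s: 15.3
ee_pos: [0.4622, 0.0998, -0.0117]
eef_rot: [3.141, -0.0, 1.366]
force: [0.3, 0.7, -3.0]
grip_width: 0.0198
grip_force: 60.0
```

Request:
{"fn": "step_arm", "kwargs": {"plan": [{"dx": 0, "dy": 0, "dz": 0.03, "rx": 0, "ry": 0, "rz": 0, "claw": 1}, {"dx": 0, "dy": 0, "dz": 0.02, "rx": 0, "ry": 0, "rz": 0, "claw": 1}, {"dx": 0, "dy": 0, "dz": 0, "rx": 0, "ry": 0, "rz": 0, "claw": 1}]}}

```text
time_s: 15.6
ee_pos: [0.4623, 0.0998, -0.0165]
eef_rot: [3.141, -0.0, 1.366]
force: [0.7, -0.2, -3.1]
grip_width: 0.0195
grip_force: 60.0
```

Request:
{"fn": "step_arm", "kwargs": {"plan": [{"dx": 0, "dy": 0, "dz": 0.02, "rx": 0, "ry": 0, "rz": 0, "claw": 1}, {"dx": 0, "dy": 0, "dz": 0.01, "rx": 0, "ry": 0, "rz": 0, "claw": 1}, {"dx": 0, "dy": 0, "dz": 0, "rx": 0, "ry": 0, "rz": 0, "claw": 1}]}}

```text
time_s: 15.9
ee_pos: [0.4622, 0.0998, -0.0196]
eef_rot: [3.141, -0.0, 1.366]
force: [-0.2, -0.5, 0.9]
grip_width: 0.0198
grip_force: 60.0
```

Contact: the weight has come off the wrist. I'll open the fingers, raise them and check the spanner.

Request:
{"fn": "step_arm", "kwargs": {"plan": [{"dx": 0, "dy": 0, "dz": 0, "rx": 0, "ry": 0, "rz": 0, "claw": 0.4}, {"dx": 0, "dy": 0, "dz": 0, "rx": 0, "ry": 0, "rz": 0, "claw": 0.4}, {"dx": 0, "dy": 0, "dz": 0, "rx": 0, "ry": 0, "rz": 0, "claw": 0.4}, {"dx": 0, "dy": 0, "dz": 0, "rx": 0, "ry": 0, "rz": 0, "claw": 0.4}, {"dx": 0, "dy": 0, "dz": 0, "rx": 0, "ry": 0, "rz": 0, "claw": 0.4}, {"dx": 0, "dy": 0, "dz": -0.2, "rx": 0, "ry": 0, "rz": 0, "claw": 0.4}, {"dx": 0, "dy": 0, "dz": -0.45, "rx": 0, "ry": 0, "rz": 0, "claw": 0.4}, {"dx": 0, "dy": 0, "dz": -0.45, "rx": 0, "ry": 0, "rz": 0, "claw": 0.4}, {"dx": 0, "dy": 0, "dz": -0.45, "rx": 0, "ry": 0, "rz": 0, "claw": 0.4}, {"dx": 0, "dy": 0, "dz": -0.45, "rx": 0, "ry": 0, "rz": 0, "claw": 0.4}]}}

```text
time_s: 16.9
ee_pos: [0.4617, 0.0997, 0.1821]
eef_rot: [3.141, -0.0, 1.366]
force: [0.3, 0.5, -0.3]
grip_width: 0.0567
grip_force: 0.0
```

```bash
python3 -c "
from h import *
P,M,p,W=shot('w6'); print(spanner(W,0,guess=(.466,.119,-1.78)))
p=viewer.camera('scene'); W=cloud(p); print(spanner(W,0,guess=(.466,.119,-1.78))); save(p,'s6')
V=W.reshape(-1,3); V=V[(V[:,2]<.1695)&(V[:,2]>.145)&(abs(np.hypot(V[:,0]-.6008,V[:,1]-.3089)-.0495)<.004)]
print(len(V),np.degrees(np.arctan2(V[:,1]-.3089,V[:,0]-.6008)).round()[:40])
rows(.5985,.306,0.25,1.357-.5,6)
"
```

```text
(array([ 0.46595439,  0.11853607, -1.77393421]), 1262, 1650, np.float64(0.02272802684156204), np.float64(0.017055792523534), array([-0.0588343 ,  0.02868236]))
(array([ 0.46740093,  0.12116345, -1.7669317 ]), 217, 274, np.float64(0.023752622439691402), np.float64(0.018147858188686257), array([-0.05888161,  0.03184841]))
3 [   9. -167.  162.]
at [0.4643 0.1001 0.1858] [ 3.133e+00 -3.000e-03  1.366e+00] F [-0.6  0.4  0.4] w 0.0565 t 17.0
{"dx": 0.381, "dy": 0.149, "dz": -0.107, "rz": 0.054}
{"dx": 0.393, "dy": 0.116, "dz": -0.107, "rz": 0.054}
{"dx": 0.401, "dy": 0.083, "dz": -0.107, "rz": 0.054}
{"dx": 0.407, "dy": 0.048, "dz": -0.107, "rz": 0.054}
{"dx": 0.409, "dy": 0.014, "dz": -0.107, "rz": 0.054}
{"dx": 0.409, "dy": -0.021, "dz": -0.107, "rz": 0.054}
```

Request:
{"fn": "step_arm", "kwargs": {"plan": [{"dx": 0.3, "dy": 0.3, "dz": -0.2, "rx": 0, "ry": 0, "rz": 0, "claw": 0.2}, {"dx": 0.3, "dy": 0.3, "dz": -0.2, "rx": 0, "ry": 0, "rz": 0, "claw": 0.2}, {"dx": 0.3, "dy": 0.3, "dz": -0.2, "rx": 0, "ry": 0, "rz": 0, "claw": 0.2}, {"dx": 0, "dy": 0, "dz": 0, "rx": 0, "ry": 0, "rz": 0, "claw": 0.2}]}}

```text
time_s: 17.4
ee_pos: [0.5716, 0.1718, 0.2407]
eef_rot: [3.139, -0.001, 1.367]
force: [-0.3, -0.5, 0.2]
grip_width: 0.0754
grip_force: 0.0
```

```bash
python3 -c "
from h import *
P,M,p,W=shot('w7'); V=W.reshape(-1,3)
m=(abs(V[:,2]-.208)<.005)&(np.hypot(V[:,0]-.6,V[:,1]-.307)<.05); print('knob',m.sum(),V[m].mean(0),cv2.minEnclosingCircle(V[m][:,:2].astype(np.float32)*1000))
cv2.imwrite('pics/r7.png',cv2.resize(p['img'][0:150,180:380,::-1],(533,400)))
rows(.5986,.306,.22,1.366,4)
"
```

```text
knob 1328 [0.5984643  0.30500072 0.20675884] ((598.7321166992188, 306.0408020019531), 16.3155517578125)
at [0.5695 0.1705 0.2391] [-3.141  0.     1.367] F [ 1.1  0.5 -0.1] w 0.0754 t 17.45
{"dx": 0.346, "dy": 0.003, "dz": 0.048, "rz": 0.0002}
{"dx": 0.346, "dy": 0.003, "dz": 0.048, "rz": 0.0002}
{"dx": 0.346, "dy": 0.002, "dz": 0.048, "rz": 0.0002}
{"dx": 0.346, "dy": 0.002, "dz": 0.048, "rz": 0.0002}
```

View pics/r7.png

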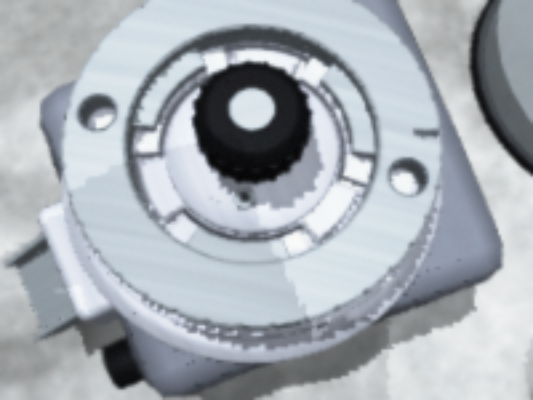

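Request:
{"fn": "step_arm", "kwargs": {"plan": [{"dx": 0.345, "dy": 0, "dz": 0, "rx": 0, "ry": 0, "rz": 0, "claw": 0.2}, {"dx": 0.345, "dy": 0, "dz": 0, "rx": 0, "ry": 0, "rz": 0, "claw": 0.2}, {"dx": 0.345, "dy": 0, "dz": 0, "rx": 0, "ry": 0, "rz": 0, "claw": 0.2}, {"dx": 0.345, "dy": 0.01, "dz": 0, "rx": 0, "ry": 0, "rz": 0, "claw": 0.2}, {"dx": 0, "dy": 0, "dz": 0, "rx": 0, "ry": 0, "rz": 0, "claw": 0.2}, {"dx": 0, "dy": 0, "dz": 0, "rx": 0, "ry": 0, "rz": 0, "claw": 0.2}]}}

```text
time_s: 18.05
ee_pos: [0.5968, 0.3041, 0.2387]
eef_rot: [-3.14, 0.001, 1.367]
force: [1.3, -1.0, 0.0]
grip_width: 0.0751
grip_force: 0.0
```

```bash
python3 -c "
from h import *
rows(.5987,.306,.159,1.366,1)
for c in ['scene','side']:
    p=viewer.camera(c); V=cloud(p).reshape(-1,3)
    m=(abs(V[:,0]-.6)<.09)&(abs(V[:,1]-.306)<.09)&(V[:,2]>.215)&(V[:,2]<.3); z=V[m][:,2]; print(c,np.histogram(z,np.arange(.215,.3,.005)))
"
```

```text
at [0.5968 0.3041 0.2387] [-3.140e+00  1.000e-03  1.367e+00] F [ 1.3 -1.   0. ] w 0.0751 t 18.05
{"dx": 0.023, "dy": 0.015, "dz": 0.797, "rz": 0.0003}
scene (array([ 0,  0,  0,  0,  0,  0,  0,  0,  0, 14, 18, 35, 43, 43, 38, 39]), array([0.215, 0.22 , 0.225, 0.23 , 0.235, 0.24 , 0.245, 0.25 , 0.255,
       0.26 , 0.265, 0.27 , 0.275, 0.28 , 0.285, 0.29 , 0.295]))
side (array([ 0,  0,  0,  0,  0,  0,  0,  0,  1,  3, 11, 10, 13, 10,  9, 13]), array([0.215, 0.22 , 0.225, 0.23 , 0.235, 0.24 , 0.245, 0.25 , 0.255,
       0.26 , 0.265, 0.27 , 0.275, 0.28 , 0.285, 0.29 , 0.295]))
```

Request:
{"fn": "step_arm", "kwargs": {"plan": [{"dx": 0.02, "dy": 0.015, "dz": 0.3, "rx": 0, "ry": 0, "rz": 0, "claw": 0.2}, {"dx": 0, "dy": 0, "dz": 0.3, "rx": 0, "ry": 0, "rz": 0, "claw": 0.2}, {"dx": 0, "dy": 0, "dz": 0.19, "rx": 0, "ry": 0, "rz": 0, "claw": 0.2}, {"dx": 0, "dy": 0, "dz": 0, "rx": 0, "ry": 0, "rz": 0, "claw": 1}, {"dx": 0, "dy": 0, "dz": 0, "rx": 0, "ry": 0, "rz": 0, "claw": 1}, {"dx": 0, "dy": 0, "dz": 0, "rx": 0, "ry": 0, "rz": 0, "claw": 1}, {"dx": 0, "dy": 0, "dz": 0, "rx": 0, "ry": 0, "rz": 0, "claw": 1}, {"dx": 0, "dy": 0, "dz": 0, "rx": 0, "ry": 0, "rz": 0, "claw": 1}, {"dx": 0, "dy": 0, "dz": 0, "rx": 0, "ry": 0, "rz": 0, "claw": 1}, {"dx": 0, "dy": 0, "dz": 0, "rx": 0, "ry": 0, "rz": 0, "claw": 1}], "grip_force": 40}}

```text
time_s: 19.15
ee_pos: [0.5995, 0.3062, 0.1616]
eef_rot: [3.141, -0.0, 1.366]
force: [-1.1, 0.3, 4.2]
grip_width: 0.0313
grip_force: 40.0
```

Request:
{"fn": "step_arm", "kwargs": {"plan": [{"dx": 0, "dy": 0, "dz": -0.05, "rx": 0, "ry": 0, "rz": 0, "claw": 1}, {"dx": 0, "dy": 0, "dz": -0.1, "rx": 0, "ry": 0, "rz": 0, "claw": 1}, {"dx": 0, "dy": 0, "dz": -0.15, "rx": 0, "ry": 0, "rz": 0, "claw": 1}, {"dx": 0, "dy": 0, "dz": -0.2, "rx": 0, "ry": 0, "rz": 0, "claw": 1}, {"dx": 0, "dy": 0, "dz": -0.2, "rx": 0, "ry": 0, "rz": 0, "claw": 1}, {"dx": 0, "dy": 0, "dz": -0.2, "rx": 0, "ry": 0, "rz": 0, "claw": 1}, {"dx": 0, "dy": 0, "dz": 0, "rx": 0, "ry": 0, "rz": 0, "claw": 1}, {"dx": 0, "dy": 0, "dz": 0, "rx": 0, "ry": 0, "rz": 0, "claw": 1}]}}

```text
time_s: 19.95
ee_pos: [0.5994, 0.3061, 0.2511]
eef_rot: [3.141, -0.0, 1.366]
force: [0.0, 0.7, -5.2]
grip_width: 0.0311
grip_force: 40.0
```

```bash
python3 -c "
from h import *
for c in ['scene','side']:
    V=np.load(c+'.npz')['W'].reshape(-1,3)
    m=(V[:,2]>.014)&(V[:,2]<.026)&(abs(V[:,0]-.496)<.115)&(abs(V[:,1]+.152)<.09); print(c,m.sum(),cv2.minAreaRect(V[m][:,:2].astype(np.float32)*1000))
    m=(V[:,2]>-.001)&(V[:,2]<.008)&(abs(V[:,0]-.496)<.08)&(abs(V[:,1]+.152)<.05); print(np.median(V[m],0))
rows(.494,-.155,.25,1.366-.5,12)
"
```

```text
scene 445 ((496.0901794433594, -152.66177368164062), (151.15248107910156, 196.87576293945312), 88.26809692382812)
[ 0.49287521 -0.15062896  0.00351136]
side 564 ((492.89105224609375, -154.56744384765625), (147.7799530029297, 195.76473999023438), 87.67108917236328)
[ 0.49470781 -0.15474771  0.00348821]
at [0.5994 0.3061 0.2511] [ 3.141 -0.     1.366] F [ 0.   0.7 -5.2] w 0.0311 t 19.95
{"dx": -0.394, "dy": -0.008, "dz": 0.001, "rz": 0.0265}
{"dx": -0.394, "dy": 0.009, "dz": 0.001, "rz": 0.0265}
{"dx": -0.393, "dy": 0.025, "dz": 0.001, "rz": 0.0265}
{"dx": -0.392, "dy": 0.041, "dz": 0.001, "rz": 0.0265}
{"dx": -0.39, "dy": 0.058, "dz": 0.001, "rz": 0.0265}
{"dx": -0.387, "dy": 0.074, "dz": 0.001, "rz": 0.0265}
{"dx": -0.384, "dy": 0.09, "dz": 0.001, "rz": 0.0265}
{"dx": -0.38, "dy": 0.106, "dz": 0.001, "rz": 0.0265}
{"dx": -0.375, "dy": 0.122, "dz": 0.001, "rz": 0.0265}
{"dx": -0.37, "dy": 0.137, "dz": 0.001, "rz": 0.0265}
{"dx": -0.364, "dy": 0.152, "dz": 0.001, "rz": 0.0265}
{"dx": -0.357, "dy": 0.167, "dz": 0.001, "rz": 0.0265}
```

Request:
{"fn": "step_arm", "kwargs": {"plan": [{"dx": -0.2, "dy": 0, "dz": 0, "rx": 0, "ry": 0, "rz": 0, "claw": 1}, {"dx": -0.4, "dy": 0, "dz": 0, "rx": 0, "ry": 0, "rz": 0, "claw": 1}, {"dx": -0.4, "dy": 0, "dz": 0, "rx": 0, "ry": 0, "rz": 0, "claw": 1}, {"dx": -0.4, "dy": 0, "dz": 0, "rx": 0, "ry": 0, "rz": 0, "claw": 1}, {"dx": -0.4, "dy": 0, "dz": 0, "rx": 0, "ry": 0, "rz": 0, "claw": 1}, {"dx": -0.4, "dy": 0, "dz": 0, "rx": 0, "ry": 0, "rz": 0, "claw": 1}, {"dx": -0.4, "dy": 0, "dz": 0, "rx": 0, "ry": 0, "rz": 0, "claw": 1}, {"dx": -0.4, "dy": 0, "dz": 0, "rx": 0, "ry": 0, "rz": 0, "claw": 1}, {"dx": -0.4, "dy": 0, "dz": 0, "rx": 0, "ry": 0, "rz": 0, "claw": 1}, {"dx": -0.4, "dy": -0.1, "dz": 0, "rx": 0, "ry": 0, "rz": 0, "claw": 1}]}}

```text
time_s: 20.95
ee_pos: [0.5116, -0.0654, 0.2498]
eef_rot: [-3.14, 0.0, 1.366]
force: [0.4, -1.1, -4.5]
grip_width: 0.0316
grip_force: 40.0
```

Request:
{"fn": "step_arm", "kwargs": {"plan": [{"dx": -0.4, "dy": 0, "dz": 0, "rx": 0, "ry": 0, "rz": 0, "claw": 1}, {"dx": -0.35, "dy": 0, "dz": 0, "rx": 0, "ry": 0, "rz": 0, "claw": 1}, {"dx": -0.15, "dy": 0, "dz": 0, "rx": 0, "ry": 0, "rz": 0, "claw": 1}, {"dx": 0, "dy": 0, "dz": 0, "rx": 0, "ry": 0, "rz": 0, "claw": 1}]}}

```text
time_s: 21.35
ee_pos: [0.4934, -0.1532, 0.2502]
eef_rot: [-3.14, -0.0, 1.364]
force: [0.0, 1.4, -5.5]
grip_width: 0.0315
grip_force: 40.0
```

```bash
python3 -c "
from h import *
rows(.494,-.153,.04,1.366,5)
for c in ['scene','side']:
    p=viewer.camera(c); V=cloud(p).reshape(-1,3); m=(np.hypot(V[:,0]-.494,V[:,1]+.153)<.05)&(V[:,2]>.03); print(c,np.percentile(V[m][:,2],[0,.5,1,2]).round(4))
"
```

```text
at [ 0.4934 -0.1532  0.2502] [-3.14  -0.     1.364] F [ 0.   1.4 -5.5] w 0.0315 t 21.35
{"dx": 0.001, "dy": 0.001, "dz": 0.42, "rz": -0.0003}
{"dx": 0.001, "dy": 0.001, "dz": 0.42, "rz": -0.0003}
{"dx": 0.001, "dy": 0.001, "dz": 0.42, "rz": -0.0003}
{"dx": 0.001, "dy": 0.001, "dz": 0.42, "rz": -0.0003}
{"dx": 0.001, "dy": 0.001, "dz": 0.42, "rz": -0.0003}
scene [0.2284 0.2321 0.2338 0.2378]
side [0.2283 0.2341 0.2381 0.2438]
```

Request:
{"fn": "step_arm", "kwargs": {"plan": [{"dx": 0, "dy": 0, "dz": 0.35, "rx": 0, "ry": 0, "rz": 0, "claw": 1}, {"dx": 0, "dy": 0, "dz": 0.45, "rx": 0, "ry": 0, "rz": 0, "claw": 1}, {"dx": 0, "dy": 0, "dz": 0.45, "rx": 0, "ry": 0, "rz": 0, "claw": 1}, {"dx": 0, "dy": 0, "dz": 0.45, "rx": 0, "ry": 0, "rz": 0, "claw": 1}, {"dx": 0, "dy": 0, "dz": 0.3, "rx": 0, "ry": 0, "rz": 0, "claw": 1}, {"dx": 0, "dy": 0, "dz": 0.15, "rx": 0, "ry": 0, "rz": 0, "claw": 1}, {"dx": 0, "dy": 0, "dz": 0.04, "rx": 0, "ry": 0, "rz": 0, "claw": 1}, {"dx": 0, "dy": 0, "dz": 0.02, "rx": 0, "ry": 0, "rz": 0, "claw": 1}, {"dx": 0, "dy": 0, "dz": 0, "rx": 0, "ry": 0, "rz": 0, "claw": 1}]}}

```text
time_s: 22.35
ee_pos: [0.4946, -0.1517, 0.0309]
eef_rot: [3.14, 0.0, 1.367]
force: [0.5, 0.8, -4.1]
grip_width: 0.0307
grip_force: 40.0
```

Request:
{"fn": "step_arm", "kwargs": {"plan": [{"dx": 0, "dy": 0, "dz": 0.02, "rx": 0, "ry": 0, "rz": 0, "claw": 1}, {"dx": 0, "dy": 0, "dz": 0, "rx": 0, "ry": 0, "rz": 0, "claw": 1}]}}

```text
time_s: 22.55
ee_pos: [0.4943, -0.152, 0.0286]
eef_rot: [3.141, 0.0, 1.366]
force: [0.5, 0.5, -4.9]
grip_width: 0.0311
grip_force: 40.0
```

Request:
{"fn": "step_arm", "kwargs": {"plan": [{"dx": 0, "dy": 0, "dz": 0.02, "rx": 0, "ry": 0, "rz": 0, "claw": 1}, {"dx": 0, "dy": 0, "dz": 0, "rx": 0, "ry": 0, "rz": 0, "claw": 1}]}}

```text
time_s: 22.75
ee_pos: [0.494, -0.152, 0.0261]
eef_rot: [-3.142, -0.0, 1.366]
force: [0.5, -0.1, -4.3]
grip_width: 0.0316
grip_force: 40.0
```

Request:
{"fn": "step_arm", "kwargs": {"plan": [{"dx": 0, "dy": 0, "dz": 0.01, "rx": 0, "ry": 0, "rz": 0, "claw": 1}, {"dx": 0, "dy": 0, "dz": 0, "rx": 0, "ry": 0, "rz": 0, "claw": 1}]}}

```text
time_s: 22.95
ee_pos: [0.4941, -0.1521, 0.0256]
eef_rot: [3.141, 0.0, 1.366]
force: [-2.7, 0.6, 3.6]
grip_width: 0.0313
grip_force: 40.0
```

Contact. I'll release the carrier and raise the arm.

Request:
{"fn": "step_arm", "kwargs": {"plan": [{"dx": 0, "dy": 0, "dz": 0, "rx": 0, "ry": 0, "rz": 0, "claw": 0.2}, {"dx": 0, "dy": 0, "dz": 0, "rx": 0, "ry": 0, "rz": 0, "claw": 0.2}, {"dx": 0, "dy": 0, "dz": 0, "rx": 0, "ry": 0, "rz": 0, "claw": 0.2}, {"dx": 0, "dy": 0, "dz": 0, "rx": 0, "ry": 0, "rz": 0, "claw": 0.2}, {"dx": 0, "dy": 0, "dz": 0, "rx": 0, "ry": 0, "rz": 0, "claw": 0.2}, {"dx": 0, "dy": 0, "dz": -0.2, "rx": 0, "ry": 0, "rz": 0, "claw": 0.2}, {"dx": 0, "dy": 0, "dz": -0.45, "rx": 0, "ry": 0, "rz": 0, "claw": 0.2}, {"dx": 0, "dy": 0, "dz": -0.45, "rx": 0, "ry": 0, "rz": 0, "claw": 0.2}, {"dx": 0, "dy": 0, "dz": -0.45, "rx": 0, "ry": 0, "rz": 0, "claw": 0.2}, {"dx": 0, "dy": 0, "dz": 0, "rx": 0, "ry": 0, "rz": 0, "claw": 0.2}]}}

```text
time_s: 23.95
ee_pos: [0.4962, -0.1528, 0.1861]
eef_rot: [3.132, 0.002, 1.366]
force: [0.9, -0.3, -0.5]
grip_width: 0.0755
grip_force: 0.0
```

```bash
python3 -c "
from h import *
P,M,p,W=shot('w9'); a=p['img']
V=W.reshape(-1,3); m=(np.hypot(V[:,0]-.494,V[:,1]+.152)<.03)&(V[:,2]>.066)&(V[:,2]<.08); print(m.sum(),V[m].mean(0),np.linalg.lstsq(np.c_[V[m][:,:2]-V[m][:,:2].mean(0),np.ones(m.sum())],V[m][:,2],rcond=None)[0] if m.sum()>5 else 0)
s=viewer.camera('scene'); V=cloud(s).reshape(-1,3); print(spanner(cloud(s),0,guess=(.466,.119,-1.78))[:5])
b=cv2.resize(s['img'][125:300,180:420],None,fx=2,fy=2); cv2.imwrite('pics/end.png',np.hstack([cv2.resize(a[60:360,80:480],(467,350)),b[:, :330]])[:,:,::-1])
"
```

```text
772 [ 0.49449548 -0.15149897  0.07057141] [-0.0020517  -0.02898427  0.07057141]
(array([ 0.46742928,  0.12032338, -1.76892915]), 217, 258, np.float64(0.02387529366355205), np.float64(0.018216307589725356))
```

View pics/end.png

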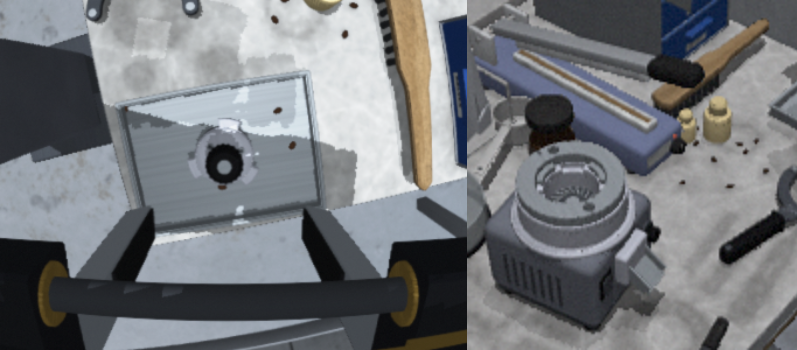

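The carrier stands knob up in the middle of the tray (knob at about pixel (223,165)). Its knob top measures 0.071 m, where 0.072 m is expected. The ring is turned and its chamber is empty, and the spanner lies flat on the bench.

```bash
python3 -c "
from station import hand_in
print(hand_in())"
```

```text
the job is handed in; nothing more can be done
None
```

I handed the job in at about 24 s of robot time; `hand_in()` gave no verdict, but by my measurements the ring is unlocked at about 1.0 rad, the spanner lies flat on the bench, and the burr carrier stands knob up in the middle of the tray.

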